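Clamp a phone with the star wheel

ROBOT

A 6-joint arm with a two-finger parallel gripper is mounted at the origin on the work surface. World frame = base frame: x ahead of the robot, y to its left, z up, the work surface at z = 0. Lengths are in m, angles in rad, forces in N, time in s.
With the tool pointing down it reaches from about 0.275 to 0.875 m from the base axis. Payload 12.5 kg.
Tool frame: the origin (TCP) lies on the centre line of the jaws, within the pads' length; the fingertips stand 19 mm ahead of it and the grasp point (between the pads) is the TCP; z points along the fingers, x is the direction in which the jaws open and shut, and the axes are right-handed (so a half turn about z gives the same grasp; the last joint's range is limited). The gripper opens to 85 mm and grips with 20 to 120 N. Pads are 22 mm wide; open, the fingers measure 114 mm over their backs; the gripper's body (76 mm by 85 mm) begins 54 mm behind the grasp point. The pads swing forward as they close: fully open they stand 13 mm farther back than shut.
Start: joints at [-1.292, 0.351, 1.652, -0, 1.139, -0.085], TCP at [0.196, -0.514, 0.25] pointing down, gripper open.
Joint ranges: [-2.75, 2.75], [-0.79, 2.1], [0.01, 2.65], [-1.57, 4.71], [0.07, 3.14], [-2.87, 2.87]. Speed limits (rad/s): [2.22, 2.22, 2.79, 3.14, 3.14, 3.14].

INTERFACE

Orientations are given as a unit quaternion [x, y, z, w].
In Python, from station import monitor, vision, workorder gives the robot as it stands. The module is installed in compiled form; this text tells all that it offers.
- The arm moves only by the shell command python3 -m pendant 'ROWS' [OPENING]. ROWS is JSON, a list of rows, each a list of 2 entries, a list of its own where there are three numbers: the shift along the tool's x, y, z in units of 0.25 m (1.0 is 0.25 m), then the turn about the tool's z in units of 90 degrees (1.0 is 90 degrees). A call has exactly 8 rows; each row is the pose to reach, as a shift and turn from the pose commanded when the call began, along the tool's axes at that moment; what a row does not reach only later rows make up. A row lasts 1/12 s, in which the tool goes at most 41.7 mm and 7.16 degrees, less where a joint would pass 70% of its speed; a pose out of reach is approached as far as the arm can. A call with a number of a shift or a turn outside -1 to 1 is refused whole. A call with a gripper value outside its range is refused whole. OPENING is the opening, from -1 (shut) to 1 (fully open), set as the call begins (- or left out, the last holds). The fingers move at their own pace and stop on an object; the grip force is fixed at half the most. Time passes only in rows, so rows that repeat a pose let the fingers close, or fill a call up. It gives the time, the measured TCP pose, the force and the opening at its end, in the units of the state.
- monitor.observe(): the state, without advancing time (a new reading comes with each control period).
- vision.snapshot(name): name is "scene" or "side" or "wrist"; returns the picture (480x640x3 uint8, red, green, blue); there is no depth.
- vision.camera_model(name): a dict with "fx", "fy", "cx", "cy" (pixels), "dist_coeffs" ([k1, k2, p1, p2, k3] as OpenCV has them; the pictures are not rectified), "eye" and "attitude" of the camera in the world. Camera axes: x right, y up, looking along -z (the intrinsics and any distortion apply to the point x, -y, -z); pixel columns grow to the right and rows downward; lengths in m; the calibration is good to about 2 mm. A picture is of the moment at which its call begins: read the wrist's pose just before it. camera_model takes no time and is no camera call; for the wrist camera it gives the pose at the moment of the call.
- workorder.finish_job(): hands the job in, once; it reports no verdict.
The state is a dict: "clock": time; "qpos": joint angles; "joint_vel": joint speeds; "joint_torque": joint torques, N m; "position": TCP position; "ee_rot": TCP orientation; "contact_force": force on the tool from outside, world axes, zero at the start; "wrist_torque": the same for the moment, N m; "finger_gap": finger opening in m.
Only numpy, scipy, OpenCV 4.12 (cv2) and the standard library are available. Lean on these libraries where they do the work, as an engineer would, in place of code of your own. Each camera call takes 0.05 s, during which the arm holds its last target. There are 200 camera calls.

TASK

Lay the loose phone squarely and centred on the narrow bed of the bench clamp, lengthwise between the end stop and the sprung pad, and let go of it. Then close the clamp by pushing the spokes of its star wheel clockwise, one after another, with the side of the gripper, until the pad holds the phone against the end stop with about 12 N; over 22 N breaks the glass, so go by feel. Move the jaw only by its wheel, leave the other things where they are, and leave the clamp holding the phone.

Things in the scene. Friction and masses are not known exactly. Their poses are not given: they have to be found in the camera images.
- phone_center (a point): the loose compact phone: a plain black flat slab with a glass face, 60 mm wide (its x), 128 mm long (its y), 12 mm thick, 0.13 to 0.25 kg, lying flat on the table to the left of the clamp; this point is its centre, 6 mm above its underside. It may lie in the clamp either end first.
- phone: the same phone; origin at the centre of its underside
- clamp: the grey bench clamp, fixed to the table, base plate 100 x 420 x 10 mm. Its y axis is the clamping direction (roughly along world y, up to 0.25 rad off), its x axis points away from the robot, z up. Along y from + to -: the fixed end stop, the bed, the sprung pad on its jaw, the star wheel. Origin on the table; clamp coordinates below are in mm from it.
- bed_top (a point): on the bed's top face, under the middle of a phone that touches the bare end stop, clamp (0, 86, 24), axes as the clamp's. To lie free of buffer and pad the phone's middle must be 6 to 27 mm short of it (towards -y). The bed is an aluminium rail 40 mm wide, its top 24 mm above the table, 14 mm above the base plate: a phone overhangs it by 10 mm on either side, so fingers can pass beside it.
- stop: the fixed steel end stop of the bed, 62 mm wide, rising 20 mm above the bed; origin at (0, 150, 0), its flat face towards the phone is at clamp y = 150. In it sits a rubber-faced buffer plate, 50 mm wide, which somebody has screwed out by anything from 0 to 6 mm and which does not yield: how far is not given, so where the phone comes to bear must be felt
- jaw: the dark steel sliding jaw, 60 x 30 mm, top 40 mm above the table, which carries the pad. It slides along +y by 16 mm per radian of the wheel. It is moved by the wheel only, and must not be pushed by hand (12 N or more).
- pad_face (a point): centre of the front face, unloaded, of the rubber pad (50 mm wide, from 25 to 43 mm above the table) on the jaw, which pushes the phone to the stop. The pad is sprung: it gives way 1 mm for every 16 N. The point keeps its place on the jaw and does not show the give. At the start the room between pad and bare stop is 27 to 46 mm longer than the phone.
- wheel_axis (a point): axis of the flat-lying star wheel at its spokes' mid-height, 58 mm above the table, clamp (0, -150, 58). Hub 22 mm in radius, top 71 mm above the table; five equal round steel spokes 12 mm thick, with 17 mm ball ends, reaching 92 mm from the axis. Under the spokes: a housing of 32 mm radius, top 44 mm above the table; further out the base plate, 10 mm high, or the table.
- guard (a point): middle of the clear fixed guard plate, 74 to 79 mm above the table (screw heads 84 mm), over the far half of the wheel (clamp x from 24 to 102, y from -245 to -55), on two posts at its far edge: fingers can get between the spokes only on the robot's side.
- wheel (a joint): angle of the star wheel (rad), grows clockwise seen from above, which closes the clamp; 0 fully open, 3.5 at most. Spoke k (0 to 4) points at pi + k*2*pi/5 - angle, counter-clockwise from the clamp's +x. It stays where left: drag 0.30 N m while turning (4.8 N at 62 mm from the axis), less felt once halted. Each newton of clamping adds 0.016 N m: 12 N raises the push at 62 mm by 3.1 N.
- driver: bystander: screwdriver 150 mm long lying on the table near the robot; leave it
- tape: bystander: paper tape ring, 60 mm across, 18 mm high; leave it
- parts_case: bystander: flat white parts case 75 x 110 x 22 mm beyond the clamp; leave it
- carton: bystander: small cardboard carton 60 x 120 x 35 mm beyond the phone; leave it
- screw_tray: bystander: aluminium screw tray 80 x 100 x 18 mm near the robot; leave it
- brush: bystander: brush 140 mm long lying on the table; leave it
- spray: bystander: white bottle, 44 mm across, 110 mm tall, on the right; leave it
Mind the look-alikes: they are no part of the job. What is shaped like the phone but turquoise is not meant.

How it is judged:
By the outcome, as a careful person would: the job done as asked, in the order asked, and still so for the second after the job is handed in, with the robot touching nothing.
It also fails if it takes over 72 s, if anything falls off the work surface, if the arm or the gripper's body presses on something with over 40 N, if the wrist force passes 120 N, or if a joint passes its speed limit or range.

## Working session

There is one attempt and no reset: what is moved stays moved. The work goes in short steps, Python scripts to look and compute and a shell command to move; the robot and the scene stay as the last step left them, time stands still between calls to the robot, and variables do not carry over. Pictures are saved under pics/ and viewed, about 8 in all and at most 12, crops included, and the job is handed in when it is done.

```bash
mkdir -p pics; ls
python3 - <<'E'
from station import monitor, vision
import cv2
s=monitor.observe(); print(s)
for n in ("scene","side"):
    im=vision.snapshot(n); cv2.imwrite(f"pics/{n}0.png",im[:,:,::-1]); print(n,vision.camera_model(n))
print(vision.camera_model("wrist"))
E
```

```text
pics
{'clock': 0.0, 'qpos': array([-1.29160448e+00,  3.51217681e-01,  1.65246258e+00, -1.20267376e-05,
        1.13908734e+00, -8.46097257e-02]), 'joint_vel': array([ 5.28617358e-04,  2.40538731e-03, -2.37305269e-06, -4.72795162e-04,
       -1.01217520e-04, -2.14440651e-04]), 'joint_torque': array([ 5.89284955e-04, -5.06099868e+01, -2.91407347e+01, -1.16626884e-04,
        4.43554163e-03,  3.97199381e-05]), 'position': array([ 0.19563319, -0.5136847 ,  0.24975394]), 'ee_rot': array([ 8.23357092e-01, -5.67523351e-01, -4.57262940e-04, -3.68874084e-04]), 'contact_force': array([-0.70428403, -0.62606122,  0.42000852]), 'wrist_torque': array([ 0.01788126, -0.01966228, -0.02277398]), 'finger_gap': 0.08548598060768815}
scene {'fx': 505.1757323159508, 'fy': 505.1757323159508, 'cx': 322.80610592336126, 'cy': 231.29156134118247, 'dist_coeffs': array([0.00584726, 0.        , 0.        , 0.        , 0.        ]), 'eye': array([ 1.14584793, -0.54408751,  1.18752658]), 'attitude': array([0.28714628, 0.12994637, 0.39803628, 0.8615266 ])}
side {'fx': 495.0460373362463, 'fy': 495.0460373362463, 'cx': 316.2643455509089, 'cy': 246.63840442417117, 'dist_coeffs': array([-0.10377339,  0.        ,  0.        ,  0.        ,  0.        ]), 'eye': array([-0.06847255,  0.6219238 ,  0.73842708]), 'attitude': array([-0.17077455,  0.41038955,  0.82874673, -0.33999311])}
{'fx': 338.70953938511883, 'fy': 338.70953938511883, 'cx': 316.9793815001579, 'cy': 237.8181619074891, 'dist_coeffs': array([-0.01720214,  0.        ,  0.        ,  0.        ,  0.        ]), 'eye': array([ 0.27134375, -0.48507014,  0.3752858 ]), 'attitude': array([-0.13063796,  0.09076045, -0.55984644,  0.81318401])}
```

View pics/scene0.png

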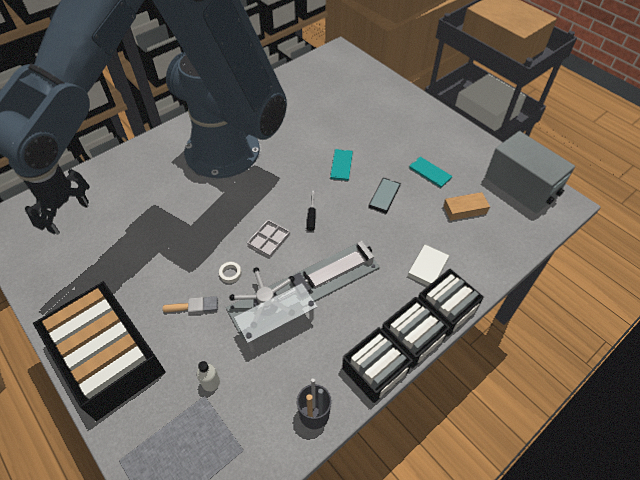

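View pics/side0.png

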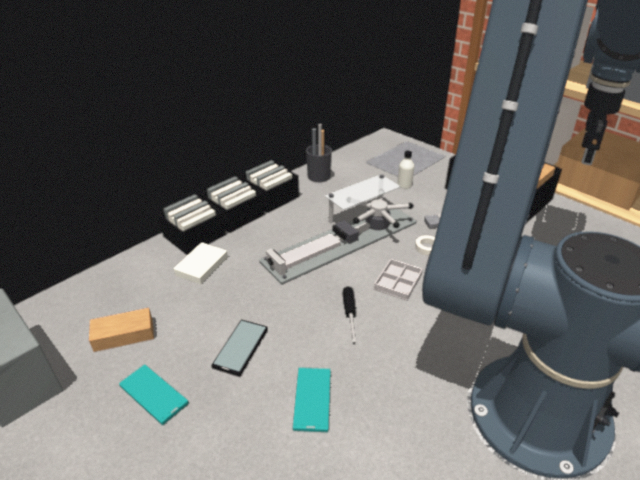

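Scene view: the black phone with a glass face is at about (385,195). The clamp bed runs (302,285)–(370,255), with the end stop at (366,252) and the wheel hub at (265,294). Side view: phone at (240,347), stop at (277,262), wheel at (380,210). I'll turn these into positions next.

```bash
cat > h.py <<'E'
import numpy as np, cv2
from scipy.spatial.transform import Rotation as R
from station import monitor, vision
def ray(cam,uv):
    K=np.array([[cam['fx'],0,cam['cx']],[0,cam['fy'],cam['cy']],[0,0,1]])
    p=cv2.undistortPoints(np.array(uv,float).reshape(-1,1,2),K,np.array(cam['dist_coeffs'])).reshape(-1,2)
    d=np.c_[p[:,0],-p[:,1],-np.ones(len(p))]
    return np.array(cam['eye']),R.from_quat(cam['attitude']).apply(d)
def plane(cam,uv,z):
    e,d=ray(cam,uv); return e+d*((z-e[2])/d[:,2])[:,None]
def proj(cam,P):
    K=np.array([[cam['fx'],0,cam['cx']],[0,cam['fy'],cam['cy']],[0,0,1]])
    c=R.from_quat(cam['attitude']).inv().apply(np.atleast_2d(P)-cam['eye'])*[1,-1,-1]
    return cv2.projectPoints(c,np.zeros(3),np.zeros(3),K,np.array(cam['dist_coeffs']))[0].reshape(-1,2)
def tri(c1,u1,c2,u2):
    e1,d1=ray(c1,u1);e2,d2=ray(c2,u2);out=[]
    for a,b in zip(d1,d2):
        t=np.linalg.lstsq(np.c_[a,-b],e2-e1,rcond=None)[0]; out.append((e1+a*t[0]+e2+b*t[1])/2)
    return np.array(out)
def tool(P):
    "vector to world target P in tool axes, units of 0.25 m"
    s=monitor.observe(); return R.from_quat(s['ee_rot']).inv().apply(np.array(P)-s['position'])/0.25
def yaw():
    x=R.from_quat(monitor.observe()['ee_rot']).as_matrix()[:,0]; return np.degrees(np.arctan2(x[1],x[0]))
def snap(n,name):
    cam=vision.camera_model(n); im=vision.snapshot(n)[:,:,::-1].copy(); cv2.imwrite(f"pics/{name}.png",im); np.save(f"pics/{name}.npy",cam,allow_pickle=True); return cam,im
E
python3 - <<'E'
from h import *
cs=vision.camera_model("scene");cd=vision.camera_model("side")
print("phone scene",plane(cs,[[385,195]],.012),"side",plane(cd,[[240,347]],.012))
print("stop",plane(cs,[[366,252]],.044),plane(cd,[[279,262]],.03))
print("hub",plane(cs,[[265,294]],.071),plane(cd,[[379,205]],.071))
print("spokeball",plane(cs,[[257,271],[233,296]],.058))
s=cv2.imread('pics/scene0.png');d=cv2.imread('pics/side0.png')
a=cv2.resize(s[225:355,210:400],None,fx=4,fy=4,interpolation=2)[:520,:760]
cv2.imwrite('pics/c1.png',a)
print(yaw())
E
```

```text
phone scene [[0.4997958  0.26593066 0.012     ]] side [[0.48660629 0.27445431 0.012     ]]
stop [[0.63060761 0.05867487 0.044     ]] [[0.60981515 0.06163894 0.03      ]]
hub [[ 0.57117417 -0.23822603  0.071     ]] [[ 0.56095666 -0.23364107  0.071     ]]
spokeball [[ 0.49518684 -0.20940622  0.058     ]
 [ 0.51649274 -0.30011434  0.058     ]]
-69.15828595716691
```

View pics/c1.png

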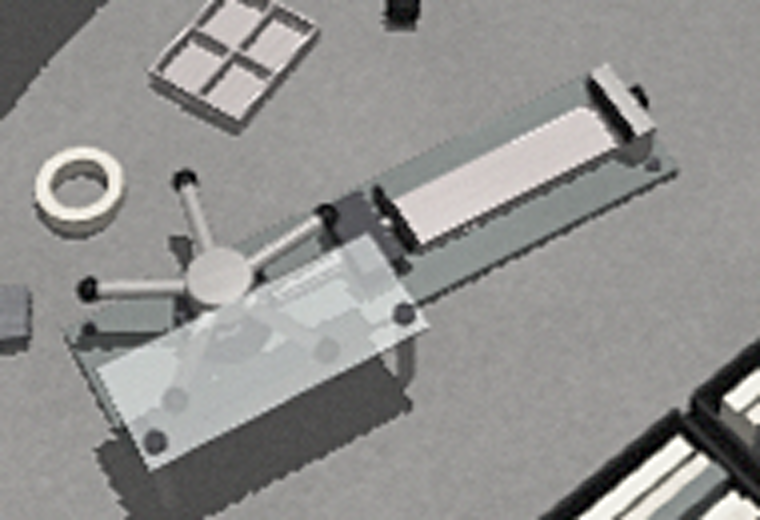

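Run:
```python
from h import *
cs=vision.camera_model("scene");cd=vision.camera_model("side")
a=plane(cs,[[386,178],[401,184],[384,212],[370,207]],.011);b=plane(cd,[[243,320],[267,326],[238,374],[213,366]],.011)
for p in(a,b):
    c=p.mean(0); print(c, [np.linalg.norm(p[i]-p[i-1]).round(3) for i in range(4)])
print(a,b)
t=tri(cs,[[366.5,244],[265,294]],cd,[[277,254],[379,205]]);print(t)
s=monitor.observe();cam=vision.camera_model("wrist");r=R.from_quat(s['ee_rot'])
print("cam in tool",r.inv().apply(cam['eye']-s['position']),(r.inv()*R.from_quat(cam['attitude'])).as_matrix())
print("tool axes",r.as_matrix().round(3))
print("to phone view",tool([0.47,.25,.28]))
```

```text
[0.49981701 0.26779186 0.011     ] [np.float64(0.132), np.float64(0.052), np.float64(0.128), np.float64(0.045)]
[0.48944359 0.27030785 0.011     ] [np.float64(0.127), np.float64(0.053), np.float64(0.129), np.float64(0.052)]
[[0.45084263 0.31895346 0.011     ]
 [0.49927238 0.33681822 0.011     ]
 [0.54514655 0.216989   0.011     ]
 [0.50400649 0.19840678 0.011     ]] [[0.54012432 0.22423245 0.011     ]
 [0.49251867 0.20060991 0.011     ]
 [0.43875846 0.31739739 0.011     ]
 [0.48637292 0.33899165 0.011     ]]
[[ 0.61401608  0.06861042  0.05492933]
 [ 0.56685758 -0.23816566  0.06596454]]
cam in tool [ 8.33878722e-06 -8.09678420e-02 -1.25468432e-01] [[ 9.99999507e-01 -9.93010965e-04 -3.24247078e-06]
 [-9.43749148e-04 -9.49365130e-01 -3.14173453e-01]
 [ 3.08899395e-04  3.14173301e-01 -9.49365599e-01]]
tool axes [[ 0.356 -0.935 -0.   ]
 [-0.935 -0.356  0.001]
 [-0.001 -0.    -1.   ]]
to phone view [-2.4647453  -2.11258305 -0.1180436 ]
```

```bash
python3 -m pendant '[[[-0.82,-1.0,-0.08],-0.6],[[-0.82,-1.0,-0.08],-0.6],[[-0.82,-1.0,-0.08],-0.6],[[-0.82,-1.0,-0.08],-0.6],[[-0.82,-1.0,-0.08],-0.6],[[-0.82,-1.0,-0.08],-0.6],[[-0.82,-1.0,-0.08],-0.6],[[-0.82,-1.0,-0.08],-0.6]]' 1
python3 - <<'E'
from h import *
print(yaw(),tool([.40,.05,.27]),tool([.48,.25,.26]))
E
```

```text
clock: 0.77
position: [0.3571, -0.2309, 0.2704]
ee_rot: [0.992, -0.128, 0.0, -0.0]
contact_force: [1.2, -0.4, 0.7]
finger_gap: 0.085
-14.730852353329855 [-0.11958949 -1.13034685  0.00209553] [-0.01353201 -1.98540745  0.04238424]
```

```bash
python3 -m pendant '[[[0,-1.0,0.02],-0.42],[[0,-1.0,0.02],-0.42],[[0,-1.0,0.02],-0.42],[[0,-1.0,0.02],-0.42],[[0,-1.0,0.02],-0.42],[[0,-1.0,0.02],-0.42],[[0,-1.0,0.02],-0.42],[[0,-1.0,0.02],-0.42]]'
python3 - <<'E'
from h import *
print(yaw(),tool([.48,.25,.26]))
E
```

```text
clock: 1.43
position: [0.4217, 0.0096, 0.265]
ee_rot: [0.98, 0.198, -0.0, -0.0]
contact_force: [0.3, -0.8, 0.7]
finger_gap: 0.0852
22.885569856393435 [ 0.58866668 -0.79520466  0.01988554]
```

```bash
python3 -m pendant '[[[0.59,-0.8,0.02],0],[[0.59,-0.8,0.02],0],[[0.59,-0.8,0.02],0],[[0.59,-0.8,0.02],0],[[0.59,-0.8,0.02],0],[[0.59,-0.8,0.02],0],[[0.59,-0.8,0.02],0],[[0.59,-0.8,0.02],0]]'
python3 - <<'E'
from h import *
cam,im=snap("wrist","w1"); print(monitor.observe()['position'],yaw())
E
```

```text
clock: 2.1
position: [0.4812, 0.2491, 0.2596]
ee_rot: [0.981, 0.196, -0.001, 0.0]
contact_force: [0.2, -1.1, -0.8]
finger_gap: 0.0856
[0.48107266 0.24803425 0.25975984] 22.593692556929124
```

View pics/w1.png

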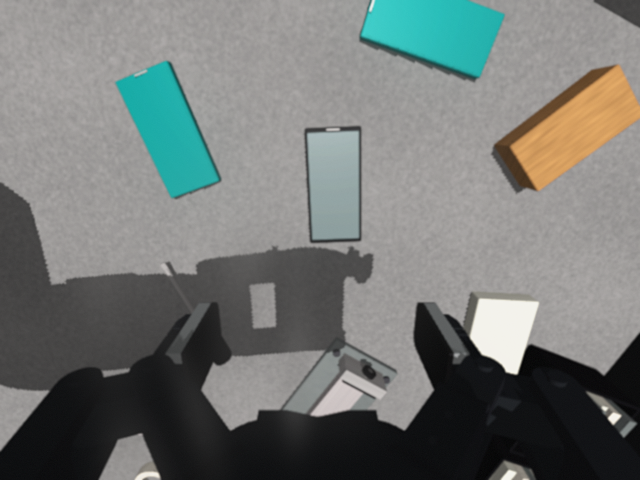

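The wrist view shows the phone upright in the picture, corners at about (306,128), (360,127), (360,240) and (312,242). The clamp's stop end is at about (365,372).

Run:
```python
from h import *
im=cv2.imread('pics/w1.png');cam=np.load('pics/w1.npy',allow_pickle=True).item()
roi=im[110:256,285:385]; bg=np.median(im[110:256,230:285].reshape(-1,3),0)
hsv=roi.astype(int); m=((hsv[:,:,0]-hsv[:,:,2]>6)|(hsv.sum(2)<200)).astype(np.uint8)*255
m[:, :]=cv2.morphologyEx(m,cv2.MORPH_OPEN,np.ones((3,3)));m=cv2.morphologyEx(m,cv2.MORPH_CLOSE,np.ones((5,5)))
c=max(cv2.findContours(m,0,1)[0],key=cv2.contourArea).reshape(-1,2)+[285,110]
print(cv2.boundingRect(c),cv2.contourArea(c))
P=plane(cam,c,.012)[:,:2]
r=cv2.minAreaRect((P*1000).astype(np.float32)); print(r, cv2.boxPoints(r))
b=cv2.boxPoints(r)/1000; e=b[1]-b[0]; f=b[2]-b[1]; w=e if np.hypot(*e)<np.hypot(*f) else f
print("width yaw",np.degrees(np.arctan2(w[1],w[0]))%180,"tool yaw",yaw())
t=tool([r[0][0]/1000,r[0][1]/1000,.08]);print(t)
```

```text
(307, 127, 53, 115) 5470.0
((492.1529541015625, 271.183349609375), (55.82971954345703, 125.61166381835938), 24.913944244384766) [[440.37845 316.38525]
 [493.2932  202.46281]
 [543.9275  225.98145]
 [491.0127  339.90387]]
width yaw 24.913956 tool yaw 22.593692556929124
[ 0.07743684 -0.06871941  0.71891394]
```

```bash
python3 -m pendant '[[[0.08,-0.07,0.3],-0.026],[[0.08,-0.07,0.5],-0.026],[[0.08,-0.07,0.7],-0.026],[[0.08,-0.07,0.8],-0.026],[[0.08,-0.07,0.8],-0.026],[[0.08,-0.07,0.8],-0.026],[[0.08,-0.07,0.8],-0.026],[[0.08,-0.07,0.8],-0.026]]' 0.8
python3 - <<'E'
from h import *
print(yaw(),tool([.4922,.2712,.017]))
cam,im=snap("wrist","w2")
m=im.copy();cv2.imwrite('pics/w2c.png',im)
E
```

```text
clock: 2.82
position: [0.4939, 0.2724, 0.0626]
ee_rot: [0.976, 0.216, 0.001, -0.0]
contact_force: [-0.0, -0.3, -0.1]
finger_gap: 0.0764
24.897193221943176 [-0.00880143  0.00142533  0.18250538]
```

View pics/w2.png

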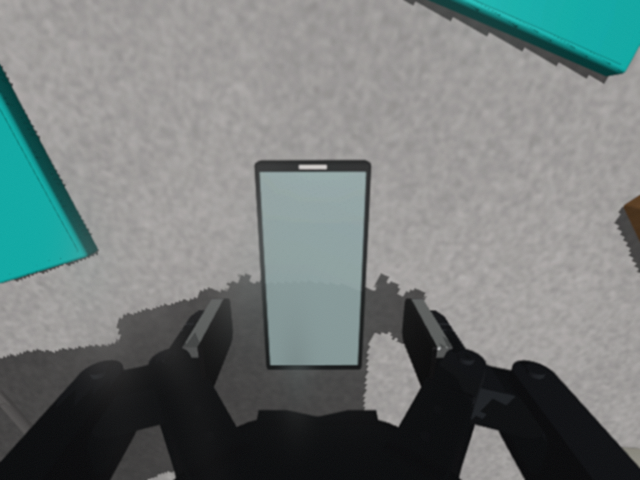

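The phone is now squarely between the fingers, corners at (255,162), (371,162), (360,368) and (267,369).

Run:
```python
from h import *
cam=np.load('pics/w2.npy',allow_pickle=True).item()
P=plane(cam,[[255,162],[371,162],[360,368],[267,369]],.012);c=P.mean(0)
print(P.round(4),c,np.linalg.norm(P[1]-P[0]),np.linalg.norm(P[2]-P[1]))
for a,b in((0,1),(3,2)):
    d=P[b]-P[a];print(np.degrees(np.arctan2(d[1],d[0])))
d=P[0]+P[1]-P[2]-P[3];print(np.degrees(np.arctan2(d[1],d[0]))-90)
print(tool([c[0],c[1],.017]))
```

```text
[[0.4389 0.3166 0.012 ]
 [0.4926 0.3416 0.012 ]
 [0.5458 0.226  0.012 ]
 [0.493  0.2008 0.012 ]] [0.49260442 0.27123861 0.012     ] 0.059216800276416084 0.12716341211230386
24.928260977786834
25.5718496334197
24.87000239191417
[-0.00892974  0.00313189  0.18440212]
```

```bash
python3 -m pendant '[[[-0.008,0.003,0.08],0],[[-0.008,0.003,0.14],0],[[-0.008,0.003,0.16],0],[[-0.008,0.003,0.18],0],[[-0.008,0.003,0.18],0],[[-0.008,0.003,0.18],0],[[-0.008,0.003,0.18],0],[[-0.008,0.003,0.18],0]]'; python3 -m pendant '[[[0,0,0],0],[[0,0,0],0],[[0,0,0],0],[[0,0,0],0],[[0,0,0],0],[[0,0,0],0],[[0,0,0],0],[[0,0,0],0]]' -1
```

```text
clock: 3.53
position: [0.4916, 0.2718, 0.0161]
ee_rot: [0.976, 0.216, 0.001, -0.0]
contact_force: [0.1, 0.2, -0.3]
finger_gap: 0.0768
clock: 4.2
position: [0.4914, 0.2717, 0.0161]
ee_rot: [0.976, 0.216, 0.0, -0.0]
contact_force: [-2.6, -1.9, 9.5]
finger_gap: 0.0584
```

```bash
python3 -m pendant '[[[0,0,-0.1],0],[[0,0,-0.2],0],[[0,0,-0.35],0],[[0,0,-0.45],0],[[0,0,-0.55],0],[[0,0,-0.65],0],[[0,0,-0.65],0],[[0,0,-0.65],0]]';python3 -m pendant '[[[-0.1,0.15,-0.05],0.05],[[-0.2,0.3,-0.1],0.1],[[-0.3,0.45,-0.15],0.2],[[-0.4,0.6,-0.2],0.28],[[-0.5,0.76,-0.25],0.33],[[-0.61,0.92,-0.33],0.39],[[-0.61,0.92,-0.33],0.39],[[-0.61,0.92,-0.33],0.39]]';python3 -m pendant '[[[0,0,0],0],[[0,0,0],0],[[0,0,0],0],[[0,0,0],0],[[0,0,0],0],[[0,0,0],0],[[0,0,0],0],[[0,0,0],0]]'
python3 - <<'E'
from h import *
cam,im=snap("wrist","w3");print(yaw(),monitor.observe()['position'],monitor.observe()['contact_force'])
E
```

```text
clock: 4.87
position: [0.4913, 0.2717, 0.1785]
ee_rot: [0.976, 0.216, 0.001, -0.0]
contact_force: [0.6, -0.3, -3.4]
finger_gap: 0.0583
clock: 5.53
position: [0.4495, -0.0059, 0.2609]
ee_rot: [0.996, -0.09, 0.0, 0.001]
contact_force: [0.4, 1.0, -2.8]
finger_gap: 0.0584
clock: 6.2
position: [0.4501, -0.0011, 0.2602]
ee_rot: [0.996, -0.088, -0.0, 0.0]
contact_force: [-0.6, -0.5, -2.9]
finger_gap: 0.058
-10.097938929674902 [ 0.45004135 -0.00118612  0.26024991] [-0.58199338 -1.28016821 -2.50115351]
```

View pics/w3.png

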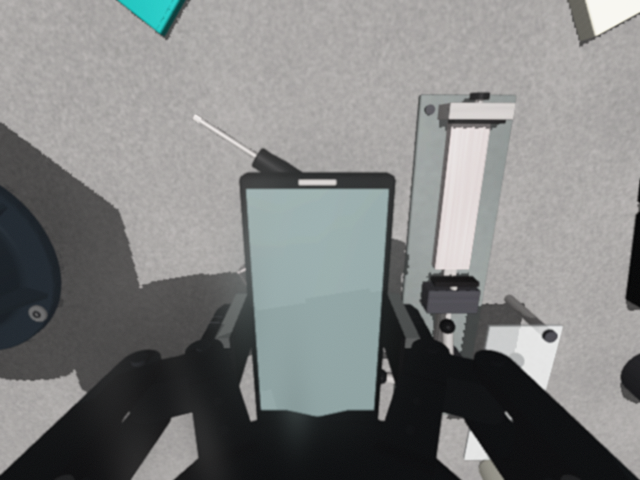

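Run:
```python
from h import *
im=cv2.imread('pics/w3.png')
for r in(150,200,250): print(r,[int(v) for v in im[r,425:500].mean(1)])
cv2.imwrite('pics/w3c.png',cv2.resize(im[85:335,395:575],None,fx=3,fy=2.4*1.25/1.25,interpolation=2))
```

```text
150 [162, 161, 163, 162, 162, 162, 161, 161, 160, 160, 160, 161, 160, 160, 159, 160, 160, 160, 151, 126, 102, 95, 98, 147, 207, 228, 227, 226, 227, 228, 229, 227, 225, 225, 224, 225, 225, 224, 224, 225, 225, 224, 222, 221, 220, 221, 220, 222, 224, 224, 223, 221, 222, 222, 223, 220, 219, 218, 221, 222, 217, 196, 165, 149, 150, 150, 150, 149, 149, 148, 148, 148, 149, 150, 149]
200 [163, 162, 162, 161, 161, 159, 159, 161, 161, 161, 161, 161, 157, 140, 113, 96, 96, 135, 195, 221, 223, 219, 220, 223, 225, 225, 223, 222, 220, 220, 221, 221, 220, 220, 221, 223, 223, 222, 220, 219, 219, 218, 220, 221, 222, 222, 221, 219, 219, 220, 220, 221, 219, 207, 183, 161, 157, 157, 155, 155, 154, 154, 156, 155, 156, 156, 155, 153, 152, 152, 154, 153, 152, 151, 160]
250 [161, 160, 160, 161, 160, 160, 157, 146, 118, 94, 90, 124, 184, 215, 220, 221, 223, 224, 225, 226, 223, 222, 220, 221, 223, 223, 221, 221, 223, 224, 224, 223, 222, 222, 223, 223, 225, 225, 224, 222, 223, 223, 223, 223, 224, 223, 209, 177, 160, 160, 159, 160, 160, 161, 161, 161, 160, 160, 161, 160, 160, 160, 162, 160, 159, 157, 162, 169, 172, 172, 169, 168, 167, 166, 166]
```

View pics/w3c.png

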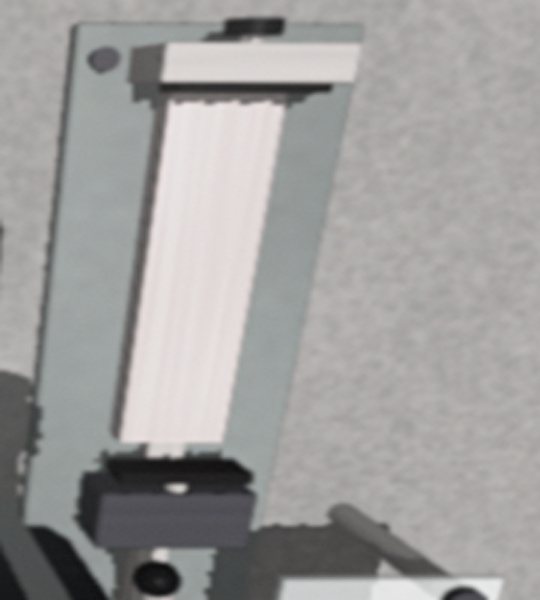

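Crop: bed edges are crisp. The stop's front top edge runs (448,119)–(513,119), the base plate's far corners are (420,95) and (516,95), and the pad's top front edge is at about row 277.

Run:
```python
from h import *
im=cv2.imread('pics/w3.png').mean(2);cam=np.load('pics/w3.npy',allow_pickle=True).item()
L=[];Rr=[]
for r in range(135,262):
    row=im[r,425:505]; i=np.where(row>195)[0]
    a=i[0];b=i[-1]
    L.append([425+a-(row[a]-160)/(row[a]-row[a-1]+1e-9)*0,r]);Rr.append([425+b+.5,r])
pl=plane(cam,np.array(L)-[.5,0],.024);pr=plane(cam,Rr,.024)
def fit(p):
    v=cv2.fitLine(p[:,:2].astype(np.float32),cv2.DIST_HUBER,0,.001,.001).ravel();v[:2]*=np.sign(v[1]);return v
fl,fr=fit(pl),fit(pr);
for f in(fl,fr):print(f,"yaw",np.degrees(-np.arctan2(f[0],f[1])))
d=(fl[:2]+fr[:2]);d/=np.linalg.norm(d);n=np.array([d[1],-d[0]])
print("width",(fr[2:]-fl[2:])@n)
mid=(fl[2:]@n+fr[2:]@n)/2
st=plane(cam,[[448.3,119.2],[513,119.2]],.044)[:,:2];bp=plane(cam,[[420,95],[516,95]],.010)[:,:2]
pad=plane(cam,[[434,277.5],[478,277.5]],.043)[:,:2]
print("stop",st@d,st@n,np.linalg.norm(st[1]-st[0]),"bp",bp@d,bp@n,"pad",pad@d,pad@n,"mid",mid)
yaw_c=np.arctan2(-d[0],d[1]); print("clamp yaw",np.degrees(yaw_c))
sy=(st@d).mean()
for nm,y in(("origin",-150),("bedtop",-64),("target",-80),("wheel",-300)): print(nm,mid*n+(sy+y/1000)*d)
cs=vision.camera_model("scene");cd=vision.camera_model("side")
```

```text
[ 0.1697133   0.9854935   0.5862141  -0.01973965] yaw -9.77115
[ 0.1724565   0.9850171   0.6247259  -0.02648539] yaw -9.930676
width 0.039098043
stop [0.16282032 0.16296948] [0.56969084 0.63211503] 0.06242437177897681 bp [0.18702426 0.18731416] [0.55024957 0.64989399] pad [-0.0034511  -0.00370134] [0.5736155  0.62285928] mid 0.60049736
clamp yaw -9.850913
origin [ 0.59384994 -0.09003136]
bedtop [ 0.60856325 -0.00529932]
target [ 0.60582589 -0.02106342]
wheel [ 0.56818717 -0.23781981]
```

Run:
```python
from h import *
print(yaw(),tool([.6067,-.0165,.10]),tool([.6067,-.0165,.042]))
```

```text
-10.097938929674902 [ 0.62770463 -0.04956757  0.64096308] [ 0.62771799 -0.04956959  0.87296308]
```

```bash
python3 -m pendant '[[[0.15,-0.01,0.1],0],[[0.3,-0.02,0.2],0],[[0.45,-0.04,0.3],0],[[0.55,-0.05,0.4],0],[[0.628,-0.05,0.5],-0.003],[[0.628,-0.05,0.6],-0.003],[[0.628,-0.05,0.64],-0.003],[[0.628,-0.05,0.64],-0.003]]'; python3 -m pendant '[[[0,0,0],0],[[0,0,0],0],[[0,0,0],0],[[0,0,0],0],[[0,0,0.1],0],[[0,0,0.17],0],[[0,0,0.2],0],[[0,0,0.2],0]]';  python3 - <<'E'
from h import *
print(yaw(),tool([.6067,-.0165,.042]),monitor.observe()['contact_force'])
snap("wrist","w4")
cd,im=snap("side","s4"); cv2.imwrite("pics/s4c.png",cv2.resize(im[180:330,230:430],None,fx=4,fy=4,interpolation=2))
E
```

```text
clock: 6.92
position: [0.6051, -0.0164, 0.0977]
ee_rot: [0.996, -0.086, -0.003, -0.0]
contact_force: [-0.2, 0.0, -2.5]
finger_gap: 0.0581
clock: 7.58
position: [0.606, -0.0165, 0.0493]
ee_rot: [0.996, -0.086, -0.001, -0.0]
contact_force: [-0.3, -0.4, -3.2]
finger_gap: 0.0582
-9.846544134081546 [ 0.00262387 -0.00054855  0.02929331] [-0.26055912 -0.44201    -3.17888168]
```

View pics/w4.png

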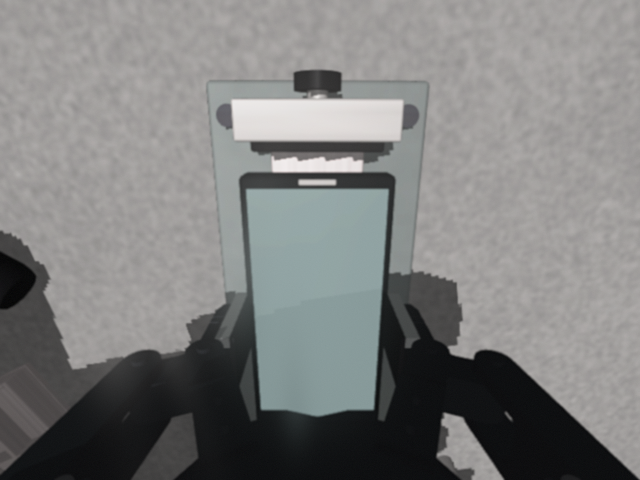

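Wrist view: the phone (columns 240–395) is square to and centred on the stop (232–404), with a gap left to the buffer at rows 150–173. Lowering it by feel.

```bash
python3 -m pendant '[[[0.002,0,0.01],0],[[0.002,0,0.02],0],[[0.002,0,0.026],0],[[0.002,0,0.03],0],[[0.002,0,0.03],0],[[0.002,0,0.03],0],[[0.002,0,0.03],0],[[0.002,0,0.03],0]]'; python3 -m pendant '[[[0,0,0.003],0],[[0,0,0.003],0],[[0,0,0.003],0],[[0,0,0.006],0],[[0,0,0.006],0],[[0,0,0.006],0],[[0,0,0.006],0],[[0,0,0.006],0]]'
```

```text
clock: 8.35
position: [0.6073, -0.0167, 0.0429]
ee_rot: [0.996, -0.086, 0.0, 0.0]
contact_force: [0.1, 0.2, -2.6]
finger_gap: 0.0583
clock: 9.02
position: [0.6073, -0.0166, 0.0413]
ee_rot: [0.996, -0.086, -0.0, -0.0]
contact_force: [0.3, -0.4, -2.2]
finger_gap: 0.0585
```

```bash
python3 -m pendant '[[[0,0,0.004],0],[[0,0,0.004],0],[[0,0,0.004],0],[[0,0,0.004],0],[[0,0,0.004],0],[[0,0,0.004],0],[[0,0,0.004],0],[[0,0,0.004],0]]'; python3 -m pendant '[[[0,0,0.004],0],[[0,0,0.004],0],[[0,0,0.004],0],[[0,0,0.004],0],[[0,0,0.004],0],[[0,0,0.004],0],[[0,0,0.004],0],[[0,0,0.004],0]]'
```

```text
clock: 9.68
position: [0.6073, -0.0167, 0.0403]
ee_rot: [0.996, -0.086, -0.0, 0.0]
contact_force: [-0.2, 0.4, -3.0]
finger_gap: 0.0582
clock: 10.35
position: [0.6074, -0.0167, 0.0402]
ee_rot: [0.996, -0.086, 0.0, 0.0]
contact_force: [-4.2, 1.1, 8.2]
finger_gap: 0.0582
```

```bash
python3 -m pendant '[[[0,0,0],0],[[0,0,0],0],[[0,0,0],0],[[0,0,0],0],[[0,0,0],0],[[0,0,0],0],[[0,0,0],0],[[0,0,0],0]]' 0.8;  python3 -m pendant '[[[0,0,-0.04],0],[[0,0,-0.08],0],[[0,0,-0.15],0],[[0,0,-0.25],0],[[0,0,-0.35],0],[[0,0,-0.45],0],[[0,0,-0.5],0],[[0,0,-0.5],0]]'
python3 - <<'E'
from h import *
cam,im=snap("wrist","w5");print(monitor.observe()['position'],monitor.observe()['contact_force'])
cw,im2=snap("scene","s5")
g=im[60:440].copy()
cv2.imwrite("pics/w5v.png",np.hstack([cv2.resize(im[60:460,140:500],None,fx=1.2,fy=1.2),cv2.resize(im2[225:345,225:305],None,fx=4,fy=4,interpolation=2)]))
E
```

```text
clock: 11.02
position: [0.6073, -0.0167, 0.0393]
ee_rot: [0.996, -0.086, -0.0, -0.0]
contact_force: [-0.1, -0.7, 0.2]
finger_gap: 0.0766
clock: 11.68
position: [0.6087, -0.0168, 0.168]
ee_rot: [0.996, -0.086, 0.003, 0.0]
contact_force: [0.9, -0.1, 0.5]
finger_gap: 0.0767
[ 0.60782421 -0.01672924  0.16573765] [-0.80492384  0.05129281  0.59284841]
```

View pics/w5v.png

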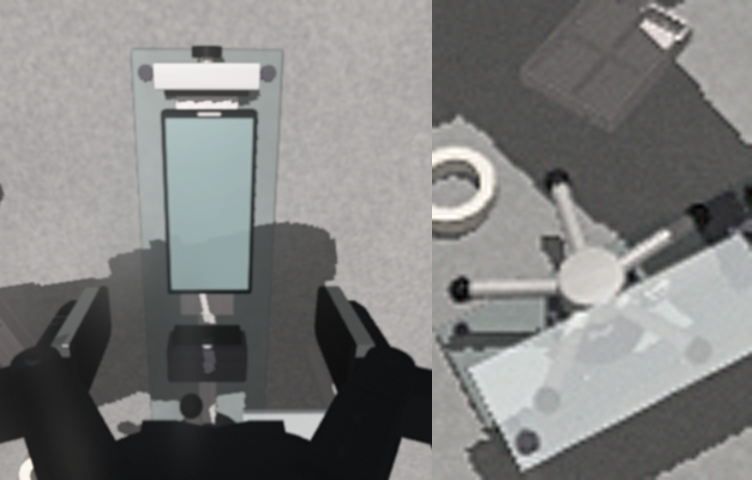

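Right: the phone lies on the bed, clear of the buffer and the pad. The scene crop shows spoke balls left and right of the hub. Next I'll get the wheel angle and the phone's placing error.

```bash
cat >> h.py <<'E'
YC=np.radians(-9.85); N=np.array([np.cos(YC),np.sin(YC)]); D=np.array([-np.sin(YC),np.cos(YC)])
O=np.array([0.59385,-0.09003])
def cl(P): P=np.atleast_2d(P)[:,:2]-O; return np.c_[P@N,P@D]*1000
def wl(x,y): return O+(N*x+D*y)/1000
E
python3 - <<'E'
from h import *
cam=np.load('pics/w5.npy',allow_pickle=True).item()
q=np.array([[162,112],[257,112],[253,292],[168,292]])/1.2+[140,60]
p=cl(plane(cam,q,.036));print("phone",p.round(1),p.mean(0))
cs=vision.camera_model("scene")
for nm,uv in(("s0",[[256.2,269.5],[291.2,278.2],[232,297]]),("s5",np.array([[558-432,182],[700-432,214],[460-432,289]])/4+[225,225])):
    b=cl(plane(cs,uv,.058))-[0,-150];print(nm,b.round(1),np.degrees(np.arctan2(b[:,1],b[:,0]))%360,np.hypot(*b.T))
print("hub",cl(plane(cs,[[225+(590-432)/4,225+275/4]],.071)))
print("yaw",yaw(),"TCP",cl(monitor.observe()['position']),monitor.observe()['joint_torque'])
E
```

```text
phone [[-28.  136.3]
 [ 30.6 136.3]
 [ 32.2  11.3]
 [-28.4  11.4]] [ 1.5925662  73.83737273]
s0 [[-82.1  15.8]
 [-11.7  82.5]
 [-38.9 -73.6]] [169.13317689  98.04033098 242.13449188] [83.55392471 83.34131746 83.27132845]
s5 [[-78.9  15.1]
 [ -9.8  83.9]
 [-38.3 -73.9]] [169.18871351  96.66131475 242.63337444] [80.27740397 84.45325709 83.23184993]
hub [[   1.72561275 -150.65220045]]
yaw -9.847247812708572 TCP [[ 0.52259613 74.52042955]] [ 3.02302383e-02 -6.21828818e+01 -2.83340120e+01  7.96610293e-04
  7.33333756e-02 -7.53244217e-05]
```

```bash
python3 -m pendant '[[[-0.03,0.12,0],0],[[-0.06,0.25,0.03],0],[[-0.1,0.4,0.06],0],[[-0.14,0.55,0.1],0],[[-0.18,0.7,0.14],0],[[-0.24,0.85,0.18],0],[[-0.24,1.0,0.18],0],[[-0.24,1.0,0.18],0]]' -1; python3 -m pendant '[[[0,0.01,0],0],[[0,0.01,0.05],0],[[0,0.01,0.12],0],[[0,0.01,0.2],0],[[0,0.01,0.26],0],[[0,0.01,0.26],0],[[0,0.01,0.26],0],[[0,0.01,0.26],0]]';cat >> h.py <<'E'
def fc(phi,r=64,gap=0):
    p=np.radians(phi);u=np.array([np.cos(p),np.sin(p)]);n=np.array([np.sin(p),-np.cos(p)])
    return r*u-(6+14.5*abs(n[0])+11*abs(n[1])+gap)*n+[0,-150]
def path(phis,r=64,gap=0):
    s=monitor.observe();c=cl(s['position'])[0]
    for f in phis:
        d=(fc(f,r,gap)-c)/250;print(f,[round(d[0],3),round(-d[1],3)],fc(f,r,gap).round(1))
    print("now",c.round(1),s['position'][2].round(4),"yaw",yaw().round(2),"F",s['contact_force'].round(1),"tau",s['joint_torque'][[0,1,2,4]].round(2),"t",round(s['clock'],2))
E
python3 -c "
from h import *
path([180,169.5,160,150,140,130,120,114.5])"
```

```text
clock: 12.45
position: [0.503, -0.2574, 0.1173]
ee_rot: [0.996, -0.088, -0.001, -0.0]
contact_force: [1.3, -1.0, 0.7]
finger_gap: -0.0002
clock: 13.12
position: [0.5054, -0.2546, 0.0545]
ee_rot: [0.996, -0.085, 0.0, 0.0]
contact_force: [-0.1, -0.0, 0.3]
finger_gap: 0.0
180 [np.float64(-0.02), np.float64(-0.041)] [ -64. -167.]
169.5 [np.float64(-0.03), np.float64(-0.079)] [ -66.5 -157.5]
160 [np.float64(-0.034), np.float64(-0.116)] [ -67.4 -148.1]
150 [np.float64(-0.031), np.float64(-0.158)] [ -66.8 -137.7]
140 [np.float64(-0.021), np.float64(-0.201)] [ -64.3 -127.1]
130 [np.float64(-0.003), np.float64(-0.243)] [ -59.7 -116.5]
120 [np.float64(0.025), np.float64(-0.283)] [ -52.8 -106.6]
114.5 [np.float64(0.043), np.float64(-0.303)] [ -48.2 -101.6]
now [ -59.  -177.2] 0.0545 yaw -9.78 F [-0.1 -0.   0.3] tau [  0.11 -56.83 -20.05  -0.  ] t 13.12
```

```bash
python3 -m pendant '[[[-0.02,-0.041],0],[[0,0],0]]' 2>&1 | tail -1; python3 -m pendant '[[[-0.02,-0.041,0],0],[[-0.025,-0.06,0],0],[[-0.03,-0.079,0],0],[[-0.033,-0.098,0],0],[[-0.034,-0.116,0],0],[[-0.033,-0.137,0],0],[[-0.031,-0.158,0],0],[[-0.027,-0.18,0],0]]'; python3 -c "
from h import *
path([145,140,135,130,125,120,117,114.5])"
```

```text
validation failed for argument at $[0]...
clock: 13.78
position: [0.5066, -0.2101, 0.055]
ee_rot: [0.996, -0.086, 0.001, 0.001]
contact_force: [-1.6, -5.6, 0.7]
finger_gap: 0.0001
145 [np.float64(-0.002), np.float64(-0.003)] [ -65.8 -132.4]
140 [np.float64(0.004), np.float64(-0.025)] [ -64.3 -127.1]
135 [np.float64(0.013), np.float64(-0.046)] [ -62.2 -121.7]
130 [np.float64(0.023), np.float64(-0.067)] [ -59.7 -116.5]
125 [np.float64(0.036), np.float64(-0.087)] [ -56.5 -111.4]
120 [np.float64(0.05), np.float64(-0.106)] [ -52.8 -106.6]
117 [np.float64(0.06), np.float64(-0.117)] [ -50.4 -103.8]
114.5 [np.float64(0.069), np.float64(-0.126)] [ -48.2 -101.6]
now [ -65.4 -133.2] 0.055 yaw -9.84 F [-1.6 -5.6  0.7] tau [  2.32 -55.64 -18.38   0.57] t 13.78
```

```bash
python3 -m pendant '[[[0.004,-0.025,0],0],[[0.013,-0.046,0],0],[[0.023,-0.067,0],0],[[0.036,-0.087,0],0],[[0.05,-0.106,0],0],[[0.06,-0.117,0],0],[[0.069,-0.126,0],0],[[0.069,-0.126,0],0]]'; python3 -c "
from h import *
path([114.5])
print((fc(225,66,0)-cl(monitor.observe()['position'])[0])/250)"
```

```text
clock: 14.45
position: [0.5286, -0.1813, 0.0545]
ee_rot: [0.996, -0.086, 0.0, 0.0]
contact_force: [-0.9, -1.5, 0.9]
finger_gap: 0.0001
114.5 [np.float64(0.002), np.float64(0.002)] [ -48.2 -101.6]
now [ -48.7 -101.1] 0.0545 yaw -9.82 F [-0.9 -1.5  0.9] tau [  0.92 -57.25 -20.95  -0.16] t 14.45
[ 0.07599503 -0.45041805]
```

```bash
python3 -m pendant '[[[-0.015,0.008,0],0],[[-0.02,0.01,-0.06],0],[[-0.02,0.01,-0.16],0],[[-0.02,0.01,-0.22],0],[[-0.02,0.1,-0.22],0],[[0,0.2,-0.22],0],[[0,0.3,-0.22],0],[[0,0.374,-0.22],0]]';python3 -m pendant '[[[0,0,0],0],[[0,0,0],0],[[0,0,0.05],0],[[0,0,0.12],0],[[0,0,0.2],0],[[0,0,0.22],0],[[0,0,0.22],0],[[0,0,0.22],0]]'; python3 -c "
from h import *
path([200,193,186.5,182,176,170,164,158,152,146,140,136.5])
snap('scene','s6'); snap('wrist','w6')"
```

```text
clock: 15.12
position: [0.512, -0.2753, 0.1095]
ee_rot: [0.996, -0.086, 0.0, 0.0]
contact_force: [-0.2, -0.4, 0.3]
finger_gap: 0.0002
clock: 15.78
position: [0.5126, -0.2732, 0.0543]
ee_rot: [0.996, -0.085, -0.0, -0.0]
contact_force: [0.5, -0.0, 0.8]
finger_gap: -0.0002
200 [np.float64(-0.016), np.float64(-0.01)] [ -52.9 -191.9]
193 [np.float64(-0.037), np.float64(-0.042)] [ -57.9 -183.9]
186.5 [np.float64(-0.051), np.float64(-0.075)] [ -61.5 -175.7]
182 [np.float64(-0.058), np.float64(-0.099)] [ -63.4 -169.7]
176 [np.float64(-0.065), np.float64(-0.124)] [ -65.1 -163.5]
170 [np.float64(-0.071), np.float64(-0.146)] [ -66.4 -157.9]
164 [np.float64(-0.074), np.float64(-0.169)] [ -67.2 -152.1]
158 [np.float64(-0.075), np.float64(-0.193)] [ -67.4 -146.1]
152 [np.float64(-0.073), np.float64(-0.218)] [ -67.1 -139.8]
146 [np.float64(-0.069), np.float64(-0.244)] [ -66.  -133.5]
140 [np.float64(-0.062), np.float64(-0.269)] [ -64.3 -127.1]
136.5 [np.float64(-0.057), np.float64(-0.284)] [ -62.9 -123.3]
now [ -48.7 -194.4] 0.0543 yaw -9.81 F [ 0.5 -0.   0.8] tau [ 7.000e-02 -5.806e+01 -2.037e+01 -4.000e-02] t 15.78
```

```bash
python3 -m pendant '[[[-0.02,-0.015,0],0],[[-0.037,-0.042,0],0],[[-0.051,-0.075,0],0],[[-0.058,-0.099,0],0],[[-0.063,-0.115,0],0],[[-0.066,-0.128,0],0],[[-0.071,-0.146,0],0],[[-0.074,-0.169,0],0]]'; python3 -m pendant '[[[0,-0.012,0],0],[[-0.001,-0.024,0],0],[[0,-0.036,0],0],[[0.001,-0.049,0],0],[[0.003,-0.062,0],0],[[0.005,-0.075,0],0],[[0.008,-0.088,0],0],[[0.012,-0.1,0],0]]';  python3 -c "
from h import *
path([145,142,139,136.5])
s,_=snap('scene','s7')"
```

```text
clock: 16.55
position: [0.5021, -0.2293, 0.0549]
ee_rot: [0.996, -0.086, 0.001, 0.001]
contact_force: [1.2, -4.3, 0.5]
finger_gap: 0.0001
clock: 17.22
position: [0.5087, -0.2049, 0.0545]
ee_rot: [0.996, -0.086, 0.0, 0.0]
contact_force: [-1.2, -6.4, 1.1]
finger_gap: 0.0003
145 [np.float64(-0.006), np.float64(0.019)] [ -65.8 -132.4]
142 [np.float64(-0.003), np.float64(0.006)] [ -65.  -129.2]
139 [np.float64(0.001), np.float64(-0.007)] [ -63.9 -126. ]
136.5 [np.float64(0.005), np.float64(-0.018)] [ -62.9 -123.3]
now [ -64.3 -127.7] 0.0545 yaw -9.84 F [-1.2 -6.4  1.1] tau [  2.88 -55.74 -18.8    0.36] t 17.22
```

```bash
python3 -m pendant '[[[-0.01,0.012,0],0],[[-0.012,0.015,-0.06],0],[[-0.012,0.015,-0.16],0],[[-0.012,0.02,-0.22],0],[[0.02,0.1,-0.22],0],[[0.08,0.18,-0.22],0],[[0.14,0.26,-0.22],0],[[0.161,0.335,-0.22],0]]';python3 -m pendant '[[[0,0,0],0],[[0,0,0],0],[[0,0,0.05],0],[[0,0,0.12],0],[[0,0,0.2],0],[[0,0,0.22],0],[[0,0,0.22],0],[[0,0,0.22],0]]'; python3 -c "
from h import *
path([222,217,212.5,210,207.5,205,202.5,200,195,190,185,181])"
```

```text
clock: 17.93
position: [0.5348, -0.2953, 0.1094]
ee_rot: [0.996, -0.086, 0.0, -0.0]
contact_force: [0.3, -0.0, 0.1]
finger_gap: -0.0002
clock: 18.6
position: [0.534, -0.2937, 0.0544]
ee_rot: [0.996, -0.086, -0.0, -0.0]
contact_force: [0.4, -0.0, 1.0]
finger_gap: -0.0
222 [np.float64(-0.03), np.float64(-0.001)] [ -31.6 -210.6]
217 [np.float64(-0.051), np.float64(-0.014)] [ -37.  -207.3]
212.5 [np.float64(-0.07), np.float64(-0.028)] [ -41.6 -203.8]
210 [np.float64(-0.08), np.float64(-0.037)] [ -44.  -201.7]
207.5 [np.float64(-0.089), np.float64(-0.046)] [ -46.4 -199.5]
205 [np.float64(-0.098), np.float64(-0.055)] [ -48.7 -197.1]
202.5 [np.float64(-0.107), np.float64(-0.065)] [ -50.8 -194.6]
200 [np.float64(-0.115), np.float64(-0.076)] [ -52.9 -191.9]
195 [np.float64(-0.13), np.float64(-0.099)] [ -56.5 -186.2]
190 [np.float64(-0.142), np.float64(-0.123)] [ -59.7 -180.2]
185 [np.float64(-0.152), np.float64(-0.149)] [ -62.2 -173.7]
181 [np.float64(-0.158), np.float64(-0.17)] [ -63.7 -168.4]
now [ -24.1 -210.9] 0.0544 yaw -9.81 F [ 0.4 -0.   1. ] tau [ 6.000e-02 -6.091e+01 -2.137e+01 -3.000e-02] t 18.6
```

```bash
cat >> h.py <<'E'
from scipy.optimize import brentq
def feel(lo=150,hi=240):
    s=monitor.observe();c=cl(s['position'])[0];w=c-[0,-150]
    # spoke angle implied by finger touching: distance of spoke axis line to centre
    def g(f):
        p=np.radians(f);n=np.array([np.sin(p),-np.cos(p)]);return -(w@n)-(6+14.5*abs(n[0])+11*abs(n[1]))
    f=brentq(g,lo,hi);p=np.radians(f);n=np.array([np.sin(p),-np.cos(p)])
    F=s['contact_force'][:2];Fc=-np.array([F@N,F@D]); cp=w+[14.5*np.sign(n[0]),11*np.sign(n[1])]
    T=-(cp[0]*Fc[1]-cp[1]*Fc[0])
    print(f"t {s['clock']:.2f} c {c.round(1)} phi {f:.2f} Fclamp {Fc.round(1)} rc {np.hypot(*cp):.0f} Twheel {T:.3f} tau1 {s['joint_torque'][0]:.2f} tau {s['joint_torque'][1:].round(2)}")
E
python3 -m pendant '[[[-0.04,-0.007,0],0],[[-0.06,-0.02,0],0],[[-0.07,-0.028,0],0],[[-0.075,-0.032,0],0],[[-0.08,-0.037,0],0],[[-0.084,-0.041,0],0],[[-0.089,-0.046,0],0],[[-0.093,-0.05,0],0]]'; python3 -c "
from h import *
feel()
path([207.5,205,202.5,200,197,195])"
```

```text
clock: 19.27
position: [0.5139, -0.2783, 0.0548]
ee_rot: [0.996, -0.086, 0.001, 0.0]
contact_force: [3.5, -3.0, 1.5]
finger_gap: -0.0003
t 19.27 c [ -46.6 -199.2] phi 207.22 Fclamp [-3.9  2.3] rc 72 Twheel 291.016 tau1 0.27 tau [-5.826e+01 -1.836e+01  4.000e-02  1.180e+00 -2.000e-02]
207.5 [np.float64(0.001), np.float64(0.001)] [ -46.4 -199.5]
205 [np.float64(-0.008), np.float64(-0.008)] [ -48.7 -197.1]
202.5 [np.float64(-0.017), np.float64(-0.018)] [ -50.8 -194.6]
200 [np.float64(-0.025), np.float64(-0.029)] [ -52.9 -191.9]
197 [np.float64(-0.034), np.float64(-0.042)] [ -55.1 -188.6]
195 [np.float64(-0.04), np.float64(-0.052)] [ -56.5 -186.2]
now [ -46.6 -199.2] 0.0548 yaw -9.85 F [ 3.5 -3.   1.5] tau [  0.27 -58.26 -18.36   1.18] t 19.27
```

```bash
python3 -m pendant '[[[-0.001,-0.001,0],0],[[-0.002,-0.002,0],0],[[-0.003,-0.003,0],0],[[-0.004,-0.004,0],0],[[-0.005,-0.005,0],0],[[-0.006,-0.006,0],0],[[-0.007,-0.007,0],0],[[-0.008,-0.008,0],0]]'; python3 -c "
from h import *
feel()";  python3 -m pendant '[[[-0.001,-0.001,0],0],[[-0.002,-0.002,0],0],[[-0.003,-0.004,0],0],[[-0.004,-0.005,0],0],[[-0.005,-0.006,0],0],[[-0.006,-0.008,0],0],[[-0.007,-0.009,0],0],[[-0.009,-0.01,0],0]]'; python3 -c "
from h import *
feel();path([203,200,197])"
```

```text
clock: 19.93
position: [0.5116, -0.2756, 0.0542]
ee_rot: [0.996, -0.086, -0.0, -0.0]
contact_force: [4.2, -2.8, 0.7]
finger_gap: 0.0
t 19.93 c [ -49.3 -196.9] phi 204.67 Fclamp [-4.7  2. ] rc 73 Twheel 294.028 tau1 0.47 tau [-5.837e+01 -1.815e+01  5.000e-02  1.220e+00 -2.000e-02]
clock: 20.6
position: [0.5098, -0.2728, 0.0542]
ee_rot: [0.996, -0.086, 0.0, -0.0]
contact_force: [4.0, -3.4, -0.1]
finger_gap: 0.0002
t 20.60 c [ -51.5 -194.4] phi 202.18 Fclamp [-4.5  2.6] rc 74 Twheel 324.469 tau1 0.62 tau [-5.847e+01 -1.820e+01  9.000e-02  1.280e+00 -3.000e-02]
203 [np.float64(0.005), np.float64(0.003)] [ -50.4 -195.1]
200 [np.float64(-0.005), np.float64(-0.01)] [ -52.9 -191.9]
197 [np.float64(-0.014), np.float64(-0.023)] [ -55.1 -188.6]
now [ -51.5 -194.4] 0.0542 yaw -9.85 F [ 4.  -3.4 -0.1] tau [  0.62 -58.47 -18.2    1.28] t 20.6
```

```bash
python3 -m pendant '[[[-0.001,-0.001,0],0],[[-0.002,-0.002,0],0],[[-0.003,-0.003,0],0],[[-0.003,-0.004,0],0],[[-0.004,-0.005,0],0],[[-0.005,-0.006,0],0],[[-0.006,-0.007,0],0],[[-0.007,-0.008,0],0]]'; python3 -c "
from h import *
feel();path([200,198,196])"
```

```text
clock: 21.27
position: [0.5083, -0.2705, 0.0541]
ee_rot: [0.996, -0.086, -0.0, -0.0]
contact_force: [4.2, -3.4, -0.9]
finger_gap: -0.0001
t 21.27 c [ -53.4 -192.4] phi 200.24 Fclamp [-4.7  2.7] rc 75 Twheel 328.049 tau1 0.64 tau [-5.848e+01 -1.809e+01  8.000e-02  1.310e+00 -4.000e-02]
200 [np.float64(0.002), np.float64(-0.002)] [ -52.9 -191.9]
198 [np.float64(-0.004), np.float64(-0.011)] [ -54.4 -189.7]
196 [np.float64(-0.01), np.float64(-0.02)] [ -55.9 -187.4]
now [ -53.4 -192.4] 0.0541 yaw -9.85 F [ 4.2 -3.4 -0.9] tau [  0.64 -58.48 -18.09   1.31] t 21.27
```

```bash
python3 -m pendant '[[[-0.001,-0.001,0],0],[[-0.002,-0.002,0],0],[[-0.003,-0.003,0],0],[[-0.003,-0.004,0],0],[[-0.004,-0.005,0],0],[[-0.005,-0.006,0],0],[[-0.006,-0.007,0],0],[[-0.006,-0.008,0],0]]'; python3 -c "
from h import *
feel();path([200,198,196,194])"
```

```text
clock: 21.93
position: [0.5072, -0.2683, 0.0541]
ee_rot: [0.996, -0.086, -0.0, 0.0]
contact_force: [4.5, -4.4, -0.7]
finger_gap: -0.0001
t 21.93 c [ -54.9 -190.5] phi 198.44 Fclamp [-5.2  3.5] rc 75 Twheel 398.670 tau1 1.05 tau [-5.848e+01 -1.809e+01  2.300e-01  1.260e+00 -4.000e-02]
200 [np.float64(0.008), np.float64(0.006)] [ -52.9 -191.9]
198 [np.float64(0.002), np.float64(-0.003)] [ -54.4 -189.7]
196 [np.float64(-0.004), np.float64(-0.012)] [ -55.9 -187.4]
194 [np.float64(-0.009), np.float64(-0.022)] [ -57.2 -185.1]
now [ -54.9 -190.5] 0.0541 yaw -9.84 F [ 4.5 -4.4 -0.7] tau [  1.05 -58.48 -18.09   1.26] t 21.93
```

```bash
python3 -m pendant '[[[0,-0.001,0],0],[[-0.001,-0.001,0],0],[[-0.001,-0.002,0],0],[[-0.001,-0.002,0],0],[[-0.002,-0.002,0],0],[[-0.002,-0.003,0],0],[[-0.002,-0.003,0],0],[[-0.002,-0.004,0],0]]'; python3 -c "
from h import *
feel()"
```

```text
clock: 22.6
position: [0.5067, -0.2673, 0.0541]
ee_rot: [0.996, -0.086, -0.0, -0.0]
contact_force: [2.1, -4.1, -1.4]
finger_gap: 0.0002
t 22.60 c [ -55.6 -189.5] phi 197.60 Fclamp [-2.8  3.7] rc 76 Twheel 337.350 tau1 1.48 tau [-5.837e+01 -1.841e+01  3.800e-01  1.090e+00 -3.000e-02]
```

```bash
cat >> h.py <<'E'
def tj(c,t1,t5,L=.26):
    P=wl(*c);r=np.hypot(*P);er=P/r;et=np.array([-er[1],er[0]])
    F=(t1-.07)/r*et-(t5+.03)/L*er
    w=np.array(c)-[0,-150];cp=w+[-14.5,11];Fc=np.array([F@N,F@D]);return Fc.round(2),round(-(cp[0]*Fc[1]-cp[1]*Fc[0])/1000,3)
def feelj(L=.26):
    feel();s=monitor.observe();print("tau-based",tj(cl(s['position'])[0],s['joint_torque'][0],s['joint_torque'][4],L))
E
python3 -c "
from h import *
for c,a,b in(((-46.6,-199.2),.27,1.18),((-49.3,-196.9),.47,1.22),((-51.5,-194.4),.62,1.28),((-53.4,-192.4),.64,1.31),((-54.9,-190.5),1.05,1.26),((-55.6,-189.5),1.48,1.09)): print(tj(c,a,b))
s=monitor.observe()
for i in range(4):
    vision.snapshot('scene'); feelj()
"
```

```text
(array([-4.3 ,  1.81]), np.float64(0.275))
(array([-4.34,  2.18]), np.float64(0.295))
(array([-4.49,  2.48]), np.float64(0.314))
(array([-4.59,  2.55]), np.float64(0.317))
(array([-4.19,  3.16]), np.float64(0.343))
(array([-3.34,  3.67]), np.float64(0.352))
t 22.65 c [ -55.6 -189.5] phi 197.55 Fclamp [-3.  4.] rc 76 Twheel 363.978 tau1 1.34 tau [-5.842e+01 -1.855e+01  3.500e-01  1.060e+00 -2.000e-02]
tau-based (array([-3.3,  3.4]), np.float64(0.332))
t 22.70 c [ -55.6 -189.5] phi 197.56 Fclamp [-3.   4.1] rc 76 Twheel 370.306 tau1 1.48 tau [-5.846e+01 -1.851e+01  3.500e-01  1.060e+00 -1.000e-02]
tau-based (array([-3.22,  3.64]), np.float64(0.347))
t 22.75 c [ -55.6 -189.5] phi 197.56 Fclamp [-3.8  4.1] rc 76 Twheel 394.542 tau1 1.51 tau [-5.854e+01 -1.861e+01  3.700e-01  1.030e+00 -1.000e-02]
tau-based (array([-3.1 ,  3.64]), np.float64(0.343))
t 22.80 c [ -55.6 -189.5] phi 197.57 Fclamp [-3.7  3.3] rc 76 Twheel 340.424 tau1 1.55 tau [-5.864e+01 -1.870e+01  3.900e-01  1.010e+00 -1.000e-02]
tau-based (array([-2.99,  3.69]), np.float64(0.344))
```

```bash
python3 -m pendant '[[[0,-0.001,0],0],[[-0.001,-0.002,0],0],[[-0.002,-0.003,0],0],[[-0.002,-0.004,0],0],[[-0.003,-0.005,0],0],[[-0.003,-0.006,0],0],[[-0.004,-0.007,0],0],[[-0.005,-0.008,0],0]]'; python3 -c "
from h import *
feelj()
vision.snapshot('scene'); feelj()
path([196,194,192])"
```

```text
clock: 23.47
position: [0.5061, -0.265, 0.0543]
ee_rot: [0.996, -0.086, 0.0, -0.0]
contact_force: [3.5, -4.4, -2.6]
finger_gap: 0.0
t 23.47 c [ -56.5 -187.4] phi 195.85 Fclamp [-4.2  3.7] rc 76 Twheel 373.079 tau1 1.53 tau [-5.919e+01 -1.888e+01  3.900e-01  1.130e+00 -2.000e-02]
tau-based (array([-3.46,  3.79]), np.float64(0.36))
t 23.52 c [ -56.6 -187.3] phi 195.78 Fclamp [-3.1  4.8] rc 76 Twheel 425.059 tau1 1.35 tau [-5.924e+01 -1.906e+01  3.600e-01  1.060e+00 -2.000e-02]
tau-based (array([-3.31,  3.42]), np.float64(0.33))
196 [np.float64(0.003), np.float64(0.0)] [ -55.9 -187.4]
194 [np.float64(-0.003), np.float64(-0.009)] [ -57.2 -185.1]
192 [np.float64(-0.008), np.float64(-0.019)] [ -58.5 -182.6]
now [ -56.6 -187.3] 0.0543 yaw -9.85 F [ 2.2 -5.3 -2.9] tau [  1.35 -59.24 -19.06   1.06] t 23.52
```

```bash
python3 -m pendant '[[[0,-0.001,0],0],[[-0.001,-0.002,0],0],[[-0.002,-0.003,0],0],[[-0.002,-0.004,0],0],[[-0.003,-0.005,0],0],[[-0.003,-0.006,0],0],[[-0.004,-0.007,0],0],[[-0.004,-0.008,0],0]]'; python3 -c "
from h import *
feelj()"
```

```text
clock: 24.18
position: [0.5056, -0.2629, 0.0543]
ee_rot: [0.996, -0.086, 0.0, 0.0]
contact_force: [2.8, -4.2, -2.6]
finger_gap: 0.0
t 24.18 c [ -57.4 -185.4] phi 194.20 Fclamp [-3.5  3.6] rc 76 Twheel 346.567 tau1 1.56 tau [-5.910e+01 -1.879e+01  4.100e-01  1.100e+00 -2.000e-02]
tau-based (array([-3.35,  3.8 ]), np.float64(0.355))
```

```bash
python3 -m pendant '[[[0,-0.001,0],0],[[-0.001,-0.002,0],0],[[-0.002,-0.003,0],0],[[-0.002,-0.004,0],0],[[-0.003,-0.005,0],0],[[-0.003,-0.006,0],0],[[-0.004,-0.007,0],0],[[-0.004,-0.008,0],0]]'; python3 -c "
from h import *
feelj()
path([194,192,190])"
```

```text
clock: 24.85
position: [0.5049, -0.2608, 0.0544]
ee_rot: [0.996, -0.086, 0.0, 0.0]
contact_force: [2.9, -4.1, -1.7]
finger_gap: -0.0002
t 24.85 c [ -58.4 -183.4] phi 192.60 Fclamp [-3.6  3.6] rc 76 Twheel 339.334 tau1 1.56 tau [-5.873e+01 -1.860e+01  4.100e-01  1.110e+00 -2.000e-02]
tau-based (array([-3.4 ,  3.82]), np.float64(0.355))
194 [np.float64(0.005), np.float64(0.006)] [ -57.2 -185.1]
192 [np.float64(-0.0), np.float64(-0.003)] [ -58.5 -182.6]
190 [np.float64(-0.005), np.float64(-0.013)] [ -59.7 -180.2]
now [ -58.4 -183.4] 0.0544 yaw -9.85 F [ 2.9 -4.1 -1.7] tau [  1.56 -58.73 -18.6    1.11] t 24.85
```

```bash
python3 -m pendant '[[[0,-0.001,0],0],[[-0.001,-0.002,0],0],[[-0.002,-0.003,0],0],[[-0.002,-0.004,0],0],[[-0.003,-0.005,0],0],[[-0.003,-0.006,0],0],[[-0.004,-0.007,0],0],[[-0.004,-0.008,0],0]]'; python3 -c "
from h import *
feelj()"
```

```text
clock: 25.52
position: [0.5043, -0.2586, 0.0544]
ee_rot: [0.996, -0.086, 0.0, 0.0]
contact_force: [3.2, -4.1, -1.7]
finger_gap: 0.0004
t 25.52 c [ -59.4 -181.4] phi 190.98 Fclamp [-3.9  3.5] rc 77 Twheel 340.210 tau1 1.63 tau [-5.831e+01 -1.847e+01  4.300e-01  1.080e+00 -2.000e-02]
tau-based (array([-3.26,  3.9 ]), np.float64(0.355))
```

```bash
python3 -m pendant '[[[0,-0.001,0],0],[[-0.001,-0.002,0],0],[[-0.001,-0.003,0],0],[[-0.002,-0.004,0],0],[[-0.002,-0.005,0],0],[[-0.003,-0.006,0],0],[[-0.003,-0.007,0],0],[[-0.004,-0.008,0],0]]'; python3 -c "
from h import *
feelj()"
```

```text
clock: 26.18
position: [0.5037, -0.2566, 0.0544]
ee_rot: [0.996, -0.086, 0.0, 0.0]
contact_force: [2.4, -5.3, -1.3]
finger_gap: 0.0003
t 26.18 c [ -60.3 -179.5] phi 189.41 Fclamp [-3.3  4.8] rc 77 Twheel 420.080 tau1 1.46 tau [-5.796e+01 -1.812e+01  3.700e-01  1.210e+00 -2.000e-02]
tau-based (array([-3.84,  3.76]), np.float64(0.352))
```

```bash
python3 -m pendant '[[[0,-0.001,0],0],[[-0.001,-0.002,0],0],[[-0.001,-0.003,0],0],[[-0.002,-0.004,0],0],[[-0.002,-0.005,0],0],[[-0.003,-0.006,0],0],[[-0.003,-0.007,0],0],[[-0.003,-0.008,0],0]]'; python3 -c "
from h import *
feelj()"
```

```text
clock: 26.85
position: [0.5033, -0.2544, 0.0545]
ee_rot: [0.996, -0.086, 0.0, 0.0]
contact_force: [1.4, -4.2, -0.7]
finger_gap: 0.0
t 26.85 c [ -61.1 -177.5] phi 187.85 Fclamp [-2.1  3.9] rc 77 Twheel 328.377 tau1 1.80 tau [-5.779e+01 -1.840e+01  4.800e-01  1.020e+00 -2.000e-02]
tau-based (array([-2.95,  4.1 ]), np.float64(0.359))
```

```bash
python3 -m pendant '[[[0,-0.001,0],0],[[-0.001,-0.002,0],0],[[-0.001,-0.003,0],0],[[-0.002,-0.004,0],0],[[-0.002,-0.005,0],0],[[-0.003,-0.006,0],0],[[-0.003,-0.007,0],0],[[-0.003,-0.008,0],0]]'; python3 -c "
from h import *
feelj()"
```

```text
clock: 27.52
position: [0.5028, -0.2523, 0.0544]
ee_rot: [0.996, -0.086, 0.0, 0.0]
contact_force: [2.4, -4.6, -0.6]
finger_gap: -0.0002
t 27.52 c [ -61.9 -175.5] phi 186.31 Fclamp [-3.2  4.1] rc 78 Twheel 357.856 tau1 1.86 tau [-5.758e+01 -1.836e+01  5.000e-01  9.900e-01 -2.000e-02]
tau-based (array([-2.84,  4.18]), np.float64(0.36))
```

```bash
python3 -m pendant '[[[0,-0.001,0],0],[[0,-0.002,0],0],[[-0.001,-0.003,0],0],[[-0.001,-0.004,0],0],[[-0.001,-0.005,0],0],[[-0.002,-0.006,0],0],[[-0.002,-0.007,0],0],[[-0.003,-0.008,0],0]]'; python3 -c "
from h import *
feelj()"
```

```text
clock: 28.18
position: [0.5025, -0.2503, 0.0545]
ee_rot: [0.996, -0.086, 0.0, 0.0]
contact_force: [2.6, -5.1, -1.4]
finger_gap: -0.0001
t 28.18 c [ -62.5 -173.5] phi 184.81 Fclamp [-3.4  4.6] rc 78 Twheel 395.325 tau1 1.75 tau [-5.743e+01 -1.802e+01  4.400e-01  1.170e+00 -2.000e-02]
tau-based (array([-3.57,  4.2 ]), np.float64(0.368))
```

```bash
python3 -m pendant '[[[0,-0.001,0],0],[[0,-0.002,0],0],[[-0.001,-0.003,0],0],[[-0.001,-0.004,0],0],[[-0.001,-0.005,0],0],[[-0.002,-0.006,0],0],[[-0.002,-0.007,0],0],[[-0.002,-0.008,0],0]]'; python3 -c "
from h import *
feelj()"
```

```text
clock: 28.85
position: [0.5023, -0.2482, 0.0545]
ee_rot: [0.996, -0.086, 0.0, 0.0]
contact_force: [1.8, -4.8, -0.8]
finger_gap: 0.0001
t 28.85 c [ -63.2 -171.5] phi 183.31 Fclamp [-2.6  4.5] rc 78 Twheel 373.043 tau1 1.94 tau [-5.729e+01 -1.826e+01  5.200e-01  9.800e-01 -2.000e-02]
tau-based (array([-2.79,  4.3 ]), np.float64(0.363))
```

```bash
sed -i 's/cp=w+\[-14.5,11\];Fc=np.array/cp=w+[SG*14.5,11];Fc=np.array/; s/^def tj/SG=-1\ndef tj/' h.py; python3 -m pendant '[[[0,-0.001,0],0],[[0,-0.002,0],0],[[0,-0.003,0],0],[[-0.001,-0.004,0],0],[[-0.001,-0.005,0],0],[[-0.001,-0.006,0],0],[[-0.001,-0.007,0],0],[[-0.001,-0.008,0],0]]'; python3 -c "
import h;from h import *
feelj();h.SG=1;feelj();path([182,180,179,178,176,174])"
```

```text
clock: 29.52
position: [0.5023, -0.2462, 0.0544]
ee_rot: [0.996, -0.086, 0.0, 0.0]
contact_force: [0.6, -5.1, -0.3]
finger_gap: -0.0003
t 29.52 c [ -63.5 -169.5] phi 181.85 Fclamp [-1.5  4.9] rc 78 Twheel 395.891 tau1 2.11 tau [-5.711e+01 -1.839e+01  5.800e-01  8.900e-01 -2.000e-02]
tau-based (array([-2.36,  4.49]), np.float64(0.37))
t 29.52 c [ -63.5 -169.5] phi 181.85 Fclamp [-1.5  4.9] rc 78 Twheel 395.891 tau1 2.11 tau [-5.711e+01 -1.839e+01  5.800e-01  8.900e-01 -2.000e-02]
tau-based (array([-2.36,  4.49]), np.float64(0.24))
182 [np.float64(0.0), np.float64(0.001)] [ -63.4 -169.7]
180 [np.float64(-0.002), np.float64(-0.01)] [ -64. -167.]
179 [np.float64(-0.003), np.float64(-0.014)] [ -64.3 -166.1]
178 [np.float64(-0.004), np.float64(-0.017)] [ -64.6 -165.3]
176 [np.float64(-0.006), np.float64(-0.024)] [ -65.1 -163.5]
174 [np.float64(-0.008), np.float64(-0.031)] [ -65.6 -161.7]
now [ -63.5 -169.5] 0.0544 yaw -9.85 F [ 0.6 -5.1 -0.3] tau [  2.11 -57.11 -18.39   0.89] t 29.52
```

```bash
python3 -m pendant '[[[0,-0.001,0],0],[[0,-0.002,0],0],[[0,-0.003,0],0],[[-0.001,-0.004,0],0],[[-0.001,-0.005,0],0],[[-0.001,-0.006,0],0],[[-0.001,-0.007,0],0],[[-0.001,-0.008,0],0]]'; python3 -c "
import h;from h import *
feelj();h.SG=1;feelj();path([180,179,178,176,174])"
```

```text
clock: 30.18
position: [0.5024, -0.2442, 0.0544]
ee_rot: [0.996, -0.086, 0.0, 0.0]
contact_force: [1.4, -4.6, -0.4]
finger_gap: 0.0003
t 30.18 c [ -63.8 -167.5] phi 180.39 Fclamp [-2.1  4.3] rc 79 Twheel 352.941 tau1 2.30 tau [-5.697e+01 -1.836e+01  6.200e-01  8.700e-01 -3.000e-02]
tau-based (array([-2.24,  4.79]), np.float64(0.39))
t 30.18 c [ -63.8 -167.5] phi 180.39 Fclamp [-2.1  4.3] rc 79 Twheel 352.941 tau1 2.30 tau [-5.697e+01 -1.836e+01  6.200e-01  8.700e-01 -3.000e-02]
tau-based (array([-2.24,  4.79]), np.float64(0.251))
180 [np.float64(-0.001), np.float64(-0.002)] [ -64. -167.]
179 [np.float64(-0.002), np.float64(-0.006)] [ -64.3 -166.1]
178 [np.float64(-0.003), np.float64(-0.009)] [ -64.6 -165.3]
176 [np.float64(-0.005), np.float64(-0.016)] [ -65.1 -163.5]
174 [np.float64(-0.007), np.float64(-0.023)] [ -65.6 -161.7]
now [ -63.8 -167.5] 0.0544 yaw -9.85 F [ 1.4 -4.6 -0.4] tau [  2.3  -56.97 -18.36   0.87] t 30.18
```

```bash
python3 -m pendant '[[[0,0.02,0],0],[[0.01,0.036,0],0],[[0.031,0.036,0],0.06],[[0.031,0.036,0],0.12],[[0.031,0.036,0],0.18],[[0.031,0.036,0],0.222],[[0.031,0.036,0],0.222],[[0.031,0.036,0],0.222]]'
cat >> h.py <<'E'
A=np.radians(-20)
def state2():
    s=monitor.observe();a=np.radians(yaw())-YC;Rm=np.array([[np.cos(a),-np.sin(a)],[np.sin(a),np.cos(a)]])
    w=cl(s['position'])[0]-[0,-150];cp=w+Rm@[-14.5,11]
    return s,w,cp,Rm
def feel2(L=.26):
    s,w,cp,Rm=state2();r=np.hypot(*cp)
    phi=np.degrees(np.arctan2(cp[1],cp[0])-np.arcsin(6/r))%360   # spoke axis 6 mm clockwise of the corner
    P=s['position'][:2];rr=np.hypot(*P);er=P/rr;et=np.array([-er[1],er[0]]);q=s['joint_torque']
    F=(q[0]-.07)/rr*et-(q[4]+.03)/L*er
    T=lambda F:-(cp[0]*(F@D)-cp[1]*(F@N))/1000
    print(f"t {s['clock']:.2f} cp {cp.round(1)} rc {r:.1f} phi {phi:.2f} yaw {yaw():.1f} Fz {s['contact_force'][2]:.1f} T_F {T(-s['contact_force'][:2]):.3f} T_tau {T(F):.3f} tau1 {q[0]:.2f} tau5 {q[4]:.2f}")
def step2(phis,r=66):
    s,w,cp,Rm=state2()
    for f in phis:
        p=np.radians(f);u=np.array([np.cos(p),np.sin(p)]);n=np.array([np.sin(p),-np.cos(p)])
        d=Rm.T@(r*u-6*n-cp)/250;print(f,[round(d[0],4),round(-d[1],4)])
E
python3 -c "
from h import *
feel2();step2([186,184,182,181,180,179,178])"
```

```text
clock: 30.85
position: [0.5083, -0.2543, 0.0542]
ee_rot: [0.967, -0.256, -0.0, -0.0]
contact_force: [0.6, -0.2, 0.3]
finger_gap: -0.0002
t 30.85 cp [-66.1 -11.2] rc 67.1 phi 184.47 yaw -29.7 Fz 0.3 T_F 0.011 T_tau -0.003 tau1 -0.00 tau5 0.01
186 [np.float64(0.0065), np.float64(0.0048)]
184 [np.float64(0.0018), np.float64(-0.0032)]
182 [np.float64(-0.0025), np.float64(-0.0114)]
181 [np.float64(-0.0046), np.float64(-0.0155)]
180 [np.float64(-0.0066), np.float64(-0.0197)]
179 [np.float64(-0.0085), np.float64(-0.0239)]
178 [np.float64(-0.0103), np.float64(-0.0281)]
```

```bash
python3 -m pendant '[[[0,-0.002,0],0],[[-0.001,-0.004,0],0],[[-0.001,-0.006,0],0],[[-0.002,-0.008,0],0],[[-0.002,-0.01,0],0],[[-0.003,-0.0115,0],0],[[-0.003,-0.013,0],0],[[-0.004,-0.0145,0],0]]';python3 -c "
from h import *
feel2();step2([181,180,179,178,177])"
```

```text
clock: 31.52
position: [0.5094, -0.2506, 0.0543]
ee_rot: [0.966, -0.257, 0.0, -0.0]
contact_force: [0.1, 0.3, 0.7]
finger_gap: -0.0
t 31.52 cp [-65.6  -7.4] rc 66.0 phi 181.18 yaw -29.8 Fz 0.7 T_F -0.017 T_tau -0.008 tau1 -0.05 tau5 0.01
181 [np.float64(-0.0015), np.float64(-0.0003)]
180 [np.float64(-0.0035), np.float64(-0.0045)]
179 [np.float64(-0.0054), np.float64(-0.0087)]
178 [np.float64(-0.0073), np.float64(-0.0129)]
177 [np.float64(-0.0091), np.float64(-0.0172)]
```

```bash
python3 -m pendant '[[[0,-0.001,0],0],[[-0.001,-0.002,0],0],[[-0.001,-0.003,0],0],[[-0.001,-0.004,0],0],[[-0.002,-0.005,0],0],[[-0.002,-0.006,0],0],[[-0.003,-0.007,0],0],[[-0.003,-0.008,0],0]]';python3 -c "
from h import *
feel2()"
```

```text
clock: 32.18
position: [0.5097, -0.2485, 0.0543]
ee_rot: [0.966, -0.257, 0.0, -0.0]
contact_force: [-0.5, 0.4, 0.0]
finger_gap: 0.0002
t 32.18 cp [-65.6  -5.2] rc 65.9 phi 179.33 yaw -29.8 Fz 0.0 T_F -0.022 T_tau -0.011 tau1 -0.05 tau5 -0.01
```

```bash
python3 -m pendant '[[[0,-0.001,0],0],[[-0.001,-0.002,0],0],[[-0.001,-0.003,0],0],[[-0.001,-0.004,0],0],[[-0.002,-0.005,0],0],[[-0.002,-0.006,0],0],[[-0.003,-0.0065,0],0],[[-0.003,-0.007,0],0]]';python3 -c "
from h import *
feel2()"
```

```text
clock: 32.85
position: [0.51, -0.2467, 0.0543]
ee_rot: [0.966, -0.257, 0.0, 0.0]
contact_force: [-0.6, -1.4, -0.5]
finger_gap: -0.0001
t 32.85 cp [-65.7  -3.4] rc 65.8 phi 177.77 yaw -29.8 Fz -0.5 T_F 0.096 T_tau 0.086 tau1 0.70 tau5 0.17
```

```bash
python3 -m pendant '[[[0,-0.001,0],0],[[0,-0.002,0],0],[[-0.001,-0.0025,0],0],[[-0.001,-0.003,0],0],[[-0.001,-0.004,0],0],[[-0.002,-0.0045,0],0],[[-0.002,-0.005,0],0],[[-0.002,-0.006,0],0]]';python3 -c "
from h import *
feel2()"
```

```text
clock: 33.52
position: [0.5103, -0.2456, 0.0544]
ee_rot: [0.966, -0.257, 0.0, 0.0]
contact_force: [-0.5, -5.4, -0.3]
finger_gap: -0.0001
t 33.52 cp [-65.6  -2.2] rc 65.7 phi 176.72 yaw -29.8 Fz -0.3 T_F 0.354 T_tau 0.375 tau1 3.22 tau5 0.33
```

```bash
python3 -m pendant '[[[0,-0.001,0],0],[[0,-0.002,0],0],[[-0.001,-0.0025,0],0],[[-0.001,-0.003,0],0],[[-0.001,-0.004,0],0],[[-0.002,-0.0045,0],0],[[-0.002,-0.005,0],0],[[-0.002,-0.006,0],0]]';python3 -c "
from h import *
feel2()"
```

```text
clock: 34.18
position: [0.5104, -0.244, 0.0543]
ee_rot: [0.966, -0.257, 0.0, 0.0]
contact_force: [-2.4, -5.8, -0.1]
finger_gap: -0.0003
t 34.18 cp [-65.7  -0.7] rc 65.7 phi 175.33 yaw -29.8 Fz -0.1 T_F 0.403 T_tau 0.377 tau1 3.31 tau5 0.19
```

```bash
python3 -m pendant '[[[0,-0.001,0],0],[[0,-0.002,0],0],[[0,-0.0025,0],0],[[-0.001,-0.003,0],0],[[-0.001,-0.004,0],0],[[-0.001,-0.0045,0],0],[[-0.001,-0.005,0],0],[[-0.001,-0.006,0],0]]';python3 -c "
from h import *
feel2()"
```

```text
clock: 34.85
position: [0.5107, -0.2424, 0.0543]
ee_rot: [0.966, -0.257, -0.0, 0.0]
contact_force: [-3.1, -6.1, 0.4]
finger_gap: 0.0
t 34.85 cp [-65.7   0.9] rc 65.7 phi 173.96 yaw -29.8 Fz 0.4 T_F 0.431 T_tau 0.380 tau1 3.49 tau5 -0.09
```

```bash
python3 -m pendant '[[[0,-0.001,0],0],[[0,-0.002,0],0],[[0,-0.0025,0],0],[[-0.001,-0.003,0],0],[[-0.001,-0.004,0],0],[[-0.001,-0.0045,0],0],[[-0.001,-0.005,0],0],[[-0.001,-0.006,0],0]]';python3 -c "
from h import *
feel2();step2([173,171,169,167])
cam,im=snap('scene','s8');cs,i2=snap('side','d8')
cv2.imwrite('pics/v8.png',np.hstack([cv2.resize(im[235:315,290:390],None,fx=4,fy=4,interpolation=2),cv2.resize(i2[215:295,255:355],None,fx=4,fy=4,interpolation=2)]))"
```

```text
clock: 35.52
position: [0.511, -0.241, 0.0542]
ee_rot: [0.966, -0.257, -0.001, 0.0]
contact_force: [-4.4, -5.1, 1.5]
finger_gap: 0.0002
t 35.52 cp [-65.6   2.4] rc 65.7 phi 172.65 yaw -29.8 Fz 1.5 T_F 0.384 T_tau 0.383 tau1 3.62 tau5 -0.36
173 [np.float64(-0.0018), np.float64(0.0021)]
171 [np.float64(-0.0045), np.float64(-0.0068)]
169 [np.float64(-0.0069), np.float64(-0.0157)]
167 [np.float64(-0.009), np.float64(-0.0247)]
```

View pics/v8.png

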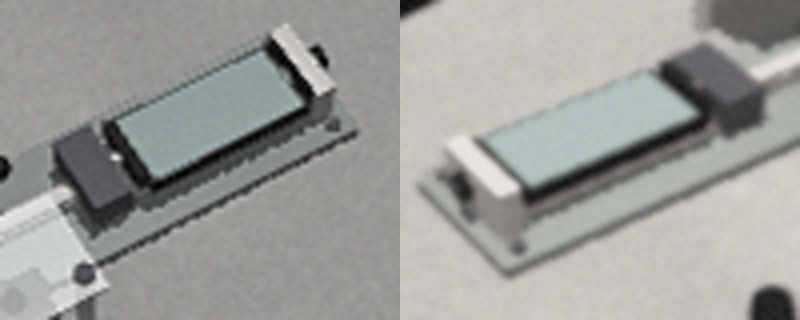

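The phone is against the pad and close to the stop, with a sliver of bed still showing at (288,72). No torque rise yet, so I'm continuing in small steps.

```bash
python3 -m pendant '[[[0,-0.001,0],0],[[0,-0.002,0],0],[[0,-0.0025,0],0],[[-0.001,-0.003,0],0],[[-0.001,-0.004,0],0],[[-0.001,-0.0045,0],0],[[-0.001,-0.005,0],0],[[-0.001,-0.006,0],0]]';python3 -c "
from h import *
feel2()"
```

```text
clock: 36.28
position: [0.5114, -0.2394, 0.0542]
ee_rot: [0.966, -0.257, -0.001, 0.0]
contact_force: [-5.8, -5.1, 2.0]
finger_gap: -0.0
t 36.28 cp [-65.6   4. ] rc 65.7 phi 171.30 yaw -29.8 Fz 2.0 T_F 0.411 T_tau 0.383 tau1 3.70 tau5 -0.61
```

```bash
python3 -m pendant '[[[0,-0.001,0],0],[[0,-0.002,0],0],[[0,-0.0025,0],0],[0,0],[0,0],[0,0],[0,0],[0,0]]' 2>&1|tail -1; python3 -m pendant '[[[0,-0.001,0],0],[[0,-0.002,0],0],[[0,-0.0025,0],0],[[0,-0.003,0],0],[[-0.001,-0.004,0],0],[[-0.001,-0.0045,0],0],[[-0.001,-0.005,0],0],[[-0.001,-0.006,0],0]]';python3 -c "
from h import *
feel2()"
```

```text
validation failed for argument at $[3]...
clock: 36.95
position: [0.5118, -0.238, 0.0541]
ee_rot: [0.966, -0.257, -0.001, 0.0]
contact_force: [-5.9, -4.9, 1.1]
finger_gap: 0.0002
t 36.95 cp [-65.4   5.5] rc 65.6 phi 169.97 yaw -29.8 Fz 1.1 T_F 0.411 T_tau 0.405 tau1 3.87 tau5 -0.69
```

```bash
python3 -m pendant '[[[0,-0.001,0],0],[[0,-0.0015,0],0],[[0,-0.002,0],0],[[0,-0.0025,0],0],[[-0.001,-0.003,0],0],[[-0.001,-0.0035,0],0],[[-0.001,-0.004,0],0],[[-0.001,-0.005,0],0]]';python3 -c "
from h import *
feel2()"
```

```text
clock: 37.62
position: [0.5121, -0.2369, 0.0541]
ee_rot: [0.966, -0.257, -0.001, 0.0]
contact_force: [-8.0, -5.1, 2.1]
finger_gap: 0.0003
t 37.62 cp [-65.3   6.6] rc 65.6 phi 168.96 yaw -29.8 Fz 2.1 T_F 0.460 T_tau 0.488 tau1 4.59 tau5 -0.80
```

```bash
python3 -m pendant '[[[0,-0.001,0],0],[[0,-0.0015,0],0],[[0,-0.002,0],0],[[0,-0.0025,0],0],[[-0.001,-0.003,0],0],[[-0.001,-0.0035,0],0],[[-0.001,-0.004,0],0],[[-0.001,-0.0045,0],0]]';python3 -c "
from h import *
feel2()
for i in range(3): vision.snapshot('scene');feel2()"
```

```text
clock: 38.28
position: [0.5124, -0.2359, 0.0542]
ee_rot: [0.966, -0.257, -0.001, 0.0]
contact_force: [-7.5, -6.6, 3.0]
finger_gap: -0.0005
t 38.28 cp [-65.2   7.7] rc 65.7 phi 168.05 yaw -29.8 Fz 3.0 T_F 0.555 T_tau 0.568 tau1 5.25 tau5 -0.85
t 38.33 cp [-65.2   7.7] rc 65.7 phi 168.06 yaw -29.8 Fz 2.9 T_F 0.641 T_tau 0.556 tau1 5.14 tau5 -0.84
t 38.38 cp [-65.2   7.7] rc 65.7 phi 168.07 yaw -29.8 Fz 2.1 T_F 0.632 T_tau 0.557 tau1 5.15 tau5 -0.83
t 38.43 cp [-65.3   7.7] rc 65.7 phi 168.06 yaw -29.8 Fz 3.0 T_F 0.557 T_tau 0.555 tau1 5.13 tau5 -0.83
```

```bash
python3 -m pendant '[[[0.002,0.012,0],0],[[0.004,0.03,0],0],[[0.004,0.03,0],0],[[0.004,0.03,-0.08],0],[[0.004,0.03,-0.2],0],[[0.004,0.03,-0.35],0],[[0.004,0.03,-0.5],0],[[0.004,0.03,-0.6],0]]';python3 -m pendant '[[[-0.1,-0.1,-0.05],0],[[-0.2,-0.3,-0.1],-0.08],[[-0.2,-0.5,-0.15],-0.16],[[-0.2,-0.7,-0.2],-0.222],[[-0.2,-0.85,-0.2],-0.222],[[-0.2,-1.0,-0.2],-0.222],[[-0.2,-1.0,-0.2],-0.222],[[-0.2,-1.0,-0.2],-0.222]]';python3 -m pendant '[[[0,0,0],0],[[0,0,0],0],[[0,0,0],0],[[0,0,0],0],[[0,0,0],0],[[0,0,0],0],[[0,0,0],0],[[0,0,0],0]]';python3 -c "
from h import *
s=monitor.observe();print(cl(s['position']),s['contact_force'])
snap('wrist','w9')
cam,im=snap('scene','s9')
cs=cam
cv2.imwrite('pics/v9.png',np.hstack([cv2.imread('pics/w9.png')[:, 250:640],cv2.resize(im[230:350,225:385],None,fx=2.5,fy=4,interpolation=2)]))
"
```

```text
clock: 39.1
position: [0.5112, -0.2427, 0.2078]
ee_rot: [0.966, -0.257, 0.002, 0.0]
contact_force: [1.5, -0.7, 0.2]
finger_gap: 0.0001
clock: 39.77
position: [0.5931, 0.0034, 0.2545]
ee_rot: [0.996, -0.084, 0.001, -0.001]
contact_force: [0.9, 0.3, 0.3]
finger_gap: -0.0002
clock: 40.43
position: [0.5915, -0.001, 0.2543]
ee_rot: [0.996, -0.086, 0.0, -0.0]
contact_force: [0.1, 0.6, -0.3]
finger_gap: -0.0002
[[-17.53677517  87.32272394]] [ 0.10499612  0.56692745 -0.32541548]
```

View pics/v9.png

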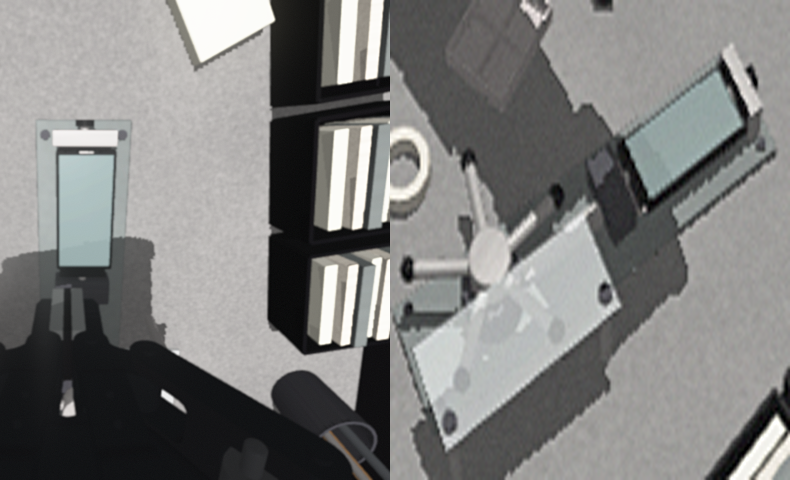

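```bash
python3 -c "
from h import *
c=np.load('pics/w9.npy',allow_pickle=True).item()
p=cl(plane(c,[[57+250,152],[116+250,152],[111+250,267],[58+250,267]],.036));print(p.round(1),p.mean(0))
from station import workorder
print(workorder.finish_job())"
```

```text
[[-27.2 143.7]
 [ 31.1 143.8]
 [ 31.2  20.6]
 [-27.1  20.6]] [ 2.01061694 82.18619639]
the job is handed in; nothing more can be done
None
```

The phone is clamped between the pad and the end stop, and I estimate the clamping force at 11 to 13 N. I handed the job in at about 40 s, with the gripper clear of everything.

- **Placing:** I gripped the phone across its width, laid it on the bed about 12 mm short of the stop and let go. A look afterwards showed it square and within about 1.5 mm of centre.
- **Closing:** I pushed three spokes clockwise one after another with the shut gripper. The last stretch went in steps of about 1°. On the last spoke I turned the gripper 20° so that it touched the spoke at a single corner.
- **Force:** Turning torque was about 0.38 N m while the phone was sliding. It then rose clearly at the stop and I halted at about 0.56 N m. The torque rise gives about 11.6 N, or nearly 13 N if the phone's own friction is added. Counting by wheel angle gives about 11 N. Single wrist-force readings varied more, from 0.55 to 0.64 N m.
- **Last look:** The phone sits square between pad and stop, and the wheel stayed put after I backed off. The gripper reads no contact force.

Two checks disagreed slightly:
- The last picture puts the phone about 2 mm off centre and its end about 6 mm short of the stop face. I picked those corners roughly by eye, and they make the phone about 5 mm too short.
- The jaw's travel from the spokes came to about 40 mm, against the 38.5 mm of room I measured by camera at the start. Both are within camera error.

Two mistyped move commands were refused and moved nothing.

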